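# Nest the clay pots on the balcony workbench

### The job

Clear the clay pots from the sloping rack into one neat stack: nest the middle-sized pot in the tall pot where that stands, then the short pot in the middle-sized one, each fully home with its collar down on the rim below and the stack upright. Lower them in rather than letting them fall, leave the tin in the rack, and do not shift the tall pot, the mug, the spirit level or the bit case or knock the lamp.

Things in the scene. Friction and masses are not known exactly. Their poses are not given: they have to be found in the camera images.
- pot_tall: Tall terracotta flowerpot, upright on the bench, loose, 104 mm high, on a fixed saucer 84 mm across, 12 high. Collar at the top 68 mm across (63 inside), 34 tall; below it the body tapers from 58 mm across to 41 at the foot. Origin: centre of underside; z: axis to the mouth. Home, the middle pot's collar rests on this rim and its origin is 52 mm above this one.
- pot_mid: Middle-sized terracotta flowerpot, 86 mm high (160 g), the taller of the two pots in the sloping rack. Collar at the top 68 mm across (63 inside), 34 tall; below it the body tapers from 58 mm across to 45 at the foot. Origin: centre of underside; z: axis to the mouth. Leans about 30 degrees. The short pot's origin is 52 mm above this one when home.
- pot_short: Short terracotta flowerpot, 68 mm high (130 g), in another bay of the sloping rack. Collar at the top 68 mm across (63 inside), 34 tall; below it the body tapers from 58 mm across to 50 at the foot. Origin: centre of underside; z: axis to the mouth. Leans about 30 degrees.
- rack: Fixed wooden rack, 312 mm wide (y), 90 deep; its floor slopes 30 degrees down to -x. Three bays centred at y = -100, 0, +100 mm each hold one thing (which where varies), leaning with its mouth to the rack's -x. Bay walls rise 30 mm square to the floor, the outer front and back walls too: collars stand clear. Origin on the bench under the centre; floor centre 36 mm above it.
- tin: Closed steel tin, a plain cylinder 57 mm in diameter and 80 mm tall, without a collar, leaning in the third bay; to be left there. Origin: centre of its underside, z along its axis.
- mug: Green ceramic mug, 76 mm in diameter, 90 mm high, handle reaching 37 mm out on its +y side, standing near the tall pot. Origin: centre of its underside.
- level: Short aluminium spirit level, 200 mm long (its y), 22 mm wide, 45 mm high, standing on its edge near the tall pot. Origin: centre of its underside.
- bit_case: Grey plastic bit case with its lid on, 78 mm (x) by 133 mm (y), 40 mm high. Origin: centre of its underside.
- lamp: Desk lamp, fixed. Origin: on the bench 20 mm beyond (+x of) the point under the middle of its white shade, 105 mm across, lower edge about 320 mm above the bench, top 425 mm. Base 120 mm across, 22 mm high, centred 90 mm from the origin on the lamp's +x side; a bent steel arm joins them.

How it is judged:
At the end, for the whole second after the job is handed in: Middle pot nested in the tall, short in the middle: each 48.5 to 55.5 mm above the one below (origins), within 7 mm sideways, axes within 4 degrees, all upright within 4.5 to 5.5 degrees, at rest; tall pot moved under 30 mm, tin under 20 mm (z of pot_mid in the frame of pot_tall between 0.0485 and 0.0555 m and horizontal distance between pot_mid and pot_tall below 0.007 m and angle between the z axis of pot_mid and the z axis of pot_tall, either way round below 0.07 rad and z of pot_short in the frame of pot_mid between 0.0485 and 0.0555 m and horizontal distance between pot_short and pot_mid below 0.007 m and angle between the z axis of pot_short and the z axis of pot_mid, either way round below 0.07 rad and angle between pot_tall's own z axis and vertical below 0.08 rad and angle between each of pot_mid, pot_short's own z axis and vertical below 0.1 rad and distance of pot_tall from where it was at the start of the episode below 0.03 m and linear speed of each of pot_mid, pot_short below 0.02 m/s and distance of tin from where it was at the start of the episode below 0.02 m); the robot touches nothing.
It fails at once if the mug, the spirit level or the bit case is shifted by more than 20 mm (distance of any of mug, level, bit_case from where it was at the start of the episode above 0.02 m).
It fails at once if the tin is shifted by more than 20 mm (distance of tin from where it was at the start of the episode above 0.02 m).
It fails at once if the lamp is knocked (over 3 N) (contact force between lamp and anything else above 3 N).
It fails at once if a pot is let fall (faster than 0.6 m/s with no finger on it) ((linear speed of pot_mid above 0.6 m/s and contact force between the fingers and pot_mid below 0.05 N) or (linear speed of pot_short above 0.6 m/s and contact force between the fingers and pot_short below 0.05 N)).
It also fails if it takes over 59 s, if anything falls off the work surface, if the arm or the gripper's body presses on something with over 40 N, if the wrist force passes 120 N, or if a joint passes its speed limit or range.

### The arm

A 6-joint arm with a two-finger parallel gripper is mounted at the origin on the work surface. World frame = base frame: x ahead of the robot, y to its left, z up, the work surface at z = 0. Lengths are in m, angles in rad, forces in N, time in s.
With the tool pointing down it reaches from about 0.4 to 0.825 m from the base axis. Payload 7 kg.
Tool frame: the origin (TCP) lies on the centre line of the jaws, within the pads' length; the fingertips stand 22 mm ahead of it and the grasp point (between the pads) lies 3 mm ahead of it (arm.tcp_to_tips is the distance from the TCP to the fingertips, in m); z points along the fingers, y is the line along which they close (so a half turn about z gives the same grasp; the last joint's range is limited). The gripper opens to 88 mm and grips with 3 to 60 N. Pads are 19 mm wide; open, the fingers measure 130 mm over their backs; the gripper's body (78 mm by 193 mm) begins 47 mm behind the grasp point.
Start: joints at [-0.896, 0.359, 0.012, 0, -1.224, -0.288], TCP at [0.255, -0.625, 0.249] pointing down, gripper open.
Joint ranges: [-3.07, 3.07], [-1.43, 2.12], [-1.02, 1.25], [-3.03, 1.67], [-3.05, -0], [-3.03, 3.03]. Speed limits (rad/s): [2.39, 2.39, 3.01, 3.14, 3.14, 3.14].

### API

Orientations are given as [roll, pitch, yaw] about the fixed x, y, z axes, in that order (R = Rz(yaw) Ry(pitch) Rx(roll)).
In Python, from station import arm gives the robot as it stands.
- The arm moves only by the tool jog_arm, never from a script. Its argument "targets" is a list of rows, each an object of numbers: "dx", "dy", "dz": the shift along the tool's x, y, z in mm; "rx", "ry", "rz": the turn, a rotation vector about the tool's x, y, z in rad; "gripper": the closure, from 0 (fully open) to 1 (shut). In form: [{"dx": .., "dy": .., "dz": .., "rx": .., "ry": .., "rz": .., "gripper": ..}, ...]. A call has exactly 8 rows; each row is the pose to reach, as a shift and turn from the pose commanded when the call began, along the tool's axes at that moment; what a row does not reach only later rows make up. A row lasts 1/12 s, in which the tool goes at most 41.7 mm and 7.16 degrees, less where a joint would pass 70% of its speed; a pose out of reach is approached as far as the arm can. A call with a gripper value outside its range is refused whole. The fingers move at their own pace and stop on an object; "force" is the grip in N (left out, the last holds). Time passes only in rows, so rows that repeat a pose let the fingers close, or fill a call up. It gives the time, the measured TCP pose, the force, the opening and the grip force at its end, in the units of the state.
- arm.get_state(): the state, without advancing time (a new reading comes with each control period).
- arm.grab_frame(name): name is "scene" or "top" or "wrist"; returns a dict with "frame" (420x560x3 uint8, red, green, blue), "z_map" (420x560 float32, m along the optical axis (not along the pixel's ray), 0 where there is no reading), "fx", "fy", "cx", "cy" (pixels), "view" (4x4, takes a point from world to camera coordinates). Camera axes: x right, y down, z forward; pixel columns grow to the right and rows downward; lengths in m; the calibration is good to about 2 mm. The wrist camera is an equidistant fisheye: a pixel r from the principal point sees the ray r / f radians off the axis. A picture is of the moment at which its call begins.
- arm.job_done(): hands the job in; it is judged then, once.
The state is a dict: "t": time; "q": joint angles; "qd": joint speeds; "joint_efforts": joint torques, N m; "eef_pos": TCP position; "ee_rot": TCP orientation; "force": force on the tool from outside, world axes, zero at the start; "moment": the same for the moment, N m; "width": finger opening in m; "gripper_force": force on a finger pad.
Only numpy, scipy, OpenCV 4.12 (cv2) and the standard library are available. Lean on these libraries where they do the work, as an engineer would, in place of code of your own. Each camera call takes 0.05 s, during which the arm holds its last target. There are 200 camera calls.

## Working session

There is one attempt and no reset: what is moved stays moved. The work goes in short steps, Python scripts to look and compute and a tool call to move; the robot and the scene stay as the last step left them, time stands still between calls to the robot, and variables do not carry over. Pictures are saved under pics/ and viewed, at most 10 in all, crops included, and the job is handed in when it is done.

Besides the shell and the picture viewer there is one more tool, called as name(argument=value, ...), one argument or row to a line, values as JSON. jog_arm: Moves the arm, as the interface text tells. Its arguments: {"type":"object","properties":{"targets":{"type":"array","items":{"type":"object","properties":{"dx":{"type":"number"},"dy":{"type":"number"},"dz":{"type":"number"},"rx":{"type":"number"},"ry":{"type":"number"},"rz":{"type":"number"},"gripper":{"type":"number"}}}},"force":{"type":"number"}},"required":["targets"]}

```bash
mkdir -p pics; ls
python3 - <<'E'
from station import arm
import cv2,numpy as np
print(arm.get_state())
fs=[]
for n in("scene","top"):
    d=arm.grab_frame(n); np.savez(f"{n}0.npz",**d); cv2.imwrite(f"pics/{n}0.png",d["frame"][:,:,::-1])
    print(n,d["fx"],d["fy"],d["cx"],d["cy"],np.round(d["view"],3).tolist())
E
```

```text
pics
{'t': 0.0, 'q': array([-8.95871877e-01,  3.59356255e-01,  1.10227691e-02, -3.75012474e-04,
       -1.22412827e+00, -2.88076073e-01]), 'qd': array([ 8.46041614e-04,  9.86805392e-05, -2.13411507e-04, -6.02460096e-04,
       -5.91137402e-04,  8.87655391e-04]), 'joint_efforts': array([ 6.00043259e-04, -5.82719064e+01,  2.93059140e+01,  6.99768886e+00,
        6.81325051e-03, -1.37835950e-04]), 'eef_pos': array([ 0.25443591, -0.62468367,  0.2476223 ]), 'ee_rot': array([ 3.13989568e+00, -1.35204218e-04, -2.75487187e+00]), 'force': array([-0.07876269,  0.28113784,  0.34908132]), 'moment': array([-0.00720452, -0.00754247, -0.00044349]), 'gripper_force': 0.0, 'width': 0.08749809715967219}
scene 531.0400210616286 531.0400210616286 280.36594336225454 204.14252316658028 [[-0.554, 0.832, 0.013, 0.375], [0.574, 0.393, -0.718, -0.242], [-0.603, -0.391, -0.696, 1.574], [0.0, 0.0, 0.0, 1.0]]
top 544.1288739283114 544.1288739283114 279.39400513368076 210.73367521256122 [[0.009, -1.0, 0.012, -0.066], [-0.997, -0.01, -0.08, 0.589], [0.08, -0.011, -0.997, 1.385], [0.0, 0.0, 0.0, 1.0]]
```

View pics/scene0.png

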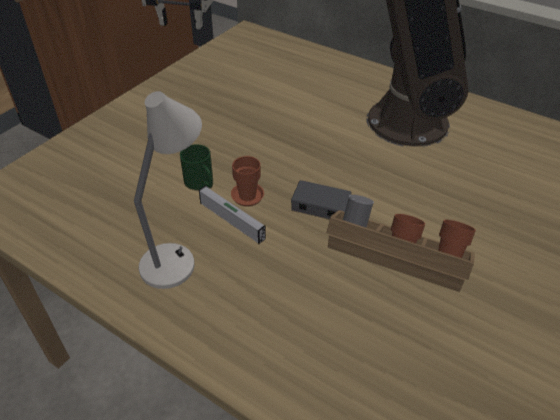

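View pics/top0.png

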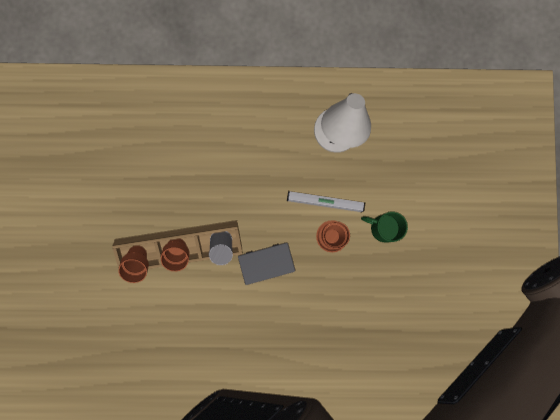

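The top view shows pot_mid at (133,265), pot_short at (175,255), the tin at (221,248), the tall pot at (333,236), the mug at (389,227), the level at (326,201), the case at (267,263) and the lamp at about (345,120). The scene view agrees.

```bash
cat > h.py <<'E'
import numpy as np,cv2
from scipy.optimize import least_squares
def pts(d):
    z=d["z_map"]; v,u=np.mgrid[:z.shape[0],:z.shape[1]]
    c=np.stack([(u-d["cx"])/d["fx"]*z,(v-d["cy"])/d["fy"]*z,z],-1)
    V=d["view"]; return (c-V[:3,3])@V[:3,:3]
def red(d):
    h=cv2.cvtColor(d["frame"],cv2.COLOR_RGB2HSV); 
    return (((h[...,0]<9)|(h[...,0]>172))&(h[...,1]>110)&(h[...,2]>30)&(d["z_map"]>0)).astype(np.uint8)
def circ(p,r=None):
    c0=p.mean(0)
    f=lambda x:np.hypot(*(p-x[:2]).T)-(r or x[2])
    s=least_squares(f,[*c0,.033],loss="soft_l1",f_scale=.001); return s.x,np.sqrt(np.mean(s.fun**2))
E
python3 - <<'E'
from h import *
D={n:dict(np.load(n+"0.npz")) for n in("scene","top")}
for n,d in D.items():
    P=pts(d);m=cv2.morphologyEx(red(d),cv2.MORPH_OPEN,np.ones((2,2)))
    k,l,s,c=cv2.connectedComponentsWithStats(m)
    for i in range(1,k):
        if s[i,4]>100:
            q=P[l==i];print(n,s[i],c[i].round(),"med",np.median(q,0).round(3),"zmax",np.percentile(q[:,2],[50,90,98]).round(4))
    # wood/table check and rack
d=D["top"];P=pts(d)
print("table z",np.median(P[300:330,300:400,2]),np.median(P[230:300,60:100,2]))
for nm,uv in dict(rackL=(116,243),rackR=(238,226),mug=(389,227),levL=(289,195),levR=(363,207),tin=(221,252),case=(267,263),lampTop=(356,101),lampSh=(350,125)).items(): print(nm,P[uv[1],uv[0]].round(3))
E
```

```text
scene [233 158  31  49 828] [248. 183.] med [ 0.533 -0.189  0.062] zmax [0.0615 0.098  0.1058]
scene [393 215  31  29 491] [409. 228.] med [0.493 0.204 0.09 ] zmax [0.0895 0.106  0.111 ]
scene [440 221  35  35 631] [456. 238.] med [0.471 0.299 0.099] zmax [0.0991 0.1206 0.1256]
top [121 249  28  32 335] [134. 265.] med [0.448 0.304 0.072] zmax [0.072  0.1148 0.1252]
table z 0.0006049723259607554 0.001554295744623419
rackL [0.502 0.344 0.073]
rackR [ 0.551  0.048 -0.   ]
mug [ 0.552 -0.349  0.001]
levL [ 0.629 -0.084  0.042]
levR [ 0.6   -0.273  0.046]
tin [0.482 0.081 0.108]
case [ 0.455 -0.03   0.042]
lampTop [ 0.769 -0.2    0.415]
lampSh [ 0.728 -0.191  0.394]
```

```bash
cat >> h.py <<'E'
def cloud(suf="0"):
    out=[]
    for n in("scene","top"):
        d=dict(np.load(n+suf+".npz"));P=pts(d);m=d["z_map"]>0
        f=d["frame"].astype(int);r=(f[...,0]>1.5*f[...,1]+5)
        h=cv2.cvtColor(d["frame"],cv2.COLOR_RGB2HSV);r&=(h[...,1]>105)&((h[...,0]<9)|(h[...,0]>172))
        out.append((P[m],r[m]))
    return out
E
python3 - <<'E'
from h import *
C=cloud()
# rack yaw: top-cam points of walls; min area rect
for n,(P,r) in zip(("scene","top"),C):
    s=(P[:,2]>.03)&(P[:,0]>.40)&(P[:,0]<.60)&(P[:,1]>-.0)&(P[:,1]<.4)
    w=s&~r&(P[:,2]>.068)&(P[:,2]<.09)&(P[:,0]>.49)
    p=P[w]; k=np.polyfit(p[:,1],p[:,0],1); 
    for _ in range(4):
        e=p[:,0]-np.polyval(k,p[:,1]); p=p[abs(e)<.008]; k=np.polyfit(p[:,1],p[:,0],1)
    print(n,"back wall yaw",-np.arctan(k[0]),len(p),"y",p[:,1].min(),p[:,1].max(),"x@y.2",np.polyval(k,.2))
    # tall rim
    t=r&(abs(P[:,0]-.53)<.06)&(abs(P[:,1]+.19)<.06)
    zt=np.percentile(P[t][:,2],98);q=P[t&(P[:,2]>.095)]
    print(" tall ztop",zt,len(q),circ(q[:,:2],.0335 if n=="top" else .034))
yaw=.16
for yaw in(.12,.16,.2):
  cy,sy=np.cos(yaw),np.sin(yaw);R=np.array([[cy,-sy,0],[sy,cy,0],[0,0,1]])@cv2.Rodrigues(np.array([0,-np.pi/6,0]))[0]
  for n,(P,r) in zip(("scene","top"),C):
    for nm,c in(("mid",(.45,.30)),("short",(.475,.204))):
        t=r&(abs(P[:,0]-c[0])<.055)&(abs(P[:,1]-c[1])<.05)&(P[:,2]>.05)
        L=P[t]@R; h=np.percentile(L[:,2],97.5)
        a=L[(L[:,2]>h-.028)]
        (x,y,rr),e=circ(a[:,:2],.034)
        print(yaw,n,nm,len(a),"h",h.round(4),"rimC",(R@[x,y,h]).round(4),"loc",x.round(4),y.round(4),"rms",e.round(4))
E
```

```text
scene back wall yaw 0.1438944553648276 903 y 0.044930126400817394 0.3511694669742416 x@y.2 0.5223575412245928
 tall ztop 0.10551677509417974 116 (array([ 0.52779871, -0.19794838,  0.033     ]), np.float64(0.002395882635257159))
top back wall yaw 0.14332047780248525 554 y 0.0429719726333307 0.3521316778487093 x@y.2 0.5191176968316595
 tall ztop 0.10494677780572699 31 (array([ 0.52734106, -0.19747812,  0.033     ]), np.float64(0.0014688898409738202))
0.12 scene mid 355 h -0.1386 rimC [0.4355 0.2914 0.1097] loc 0.4595 0.2372 rms 0.0023
0.12 scene short 365 h -0.1602 rimC [0.4644 0.1947 0.0946] loc 0.4668 0.1377 rms 0.0024
0.12 top mid 278 h -0.1389 rimC [0.436  0.2926 0.1098] loc 0.4601 0.2383 rms 0.002
0.12 top short 233 h -0.1582 rimC [0.4637 0.1953 0.0966] loc 0.4672 0.1383 rms 0.0021
0.16 scene mid 359 h -0.1434 rimC [0.4356 0.2912 0.1095] loc 0.4673 0.2181 rms 0.0023
0.16 scene short 366 h -0.1627 rimC [0.4644 0.1944 0.0947] loc 0.4712 0.118 rms 0.0024
0.16 top mid 277 h -0.1433 rimC [0.436  0.2923 0.1099] loc 0.468 0.2191 rms 0.0021
0.16 top short 234 h -0.1609 rimC [0.4638 0.1951 0.0965] loc 0.4717 0.1187 rms 0.0021
0.2 scene mid 355 h -0.1472 rimC [0.4355 0.291  0.1098] loc 0.4746 0.1987 rms 0.0023
0.2 scene short 367 h -0.165 rimC [0.4645 0.1942 0.0946] loc 0.475 0.0981 rms 0.0024
0.2 top mid 278 h -0.1479 rimC [0.4362 0.2921 0.1096] loc 0.4753 0.1997 rms 0.0021
0.2 top short 234 h -0.1632 rimC [0.4639 0.1949 0.0964] loc 0.4755 0.0988 rms 0.0021
```

```bash
cat >> h.py <<'E'
from scipy.spatial.transform import Rotation as Ro
def T(psi,tau):
    p,t=np.radians([psi,tau]);y=-np.array([np.cos(t)*np.cos(p),np.cos(t)*np.sin(p),np.sin(t)])
    z=np.array([np.sin(t)*np.cos(p),np.sin(t)*np.sin(p),-np.cos(t)]);return np.stack([np.cross(y,z),y,z],1)
def plan(*W):
    """chain of call targets (x,y,z,psi,tau): shift in mm and turn for each, from the measured pose, then from each other"""
    from station import arm
    s=arm.get_state();p0=np.array(s["eef_pos"]);R0=Ro.from_euler("xyz",s["ee_rot"]).as_matrix()
    print("t",round(s["t"],2),"pos",p0.round(4),"q",s["q"].round(2),"F",s["force"].round(1),"w",round(s["width"],4),"g",round(s["gripper_force"],1))
    for w in W:
        R=T(*w[3:]);p=np.array(w[:3]);d=R0.T@(p-p0)*1000;v=Ro.from_matrix(R0.T@R).as_rotvec()
        print(w,"d",d.round(1),"r",v.round(3),"rows>=",max(np.linalg.norm(d)/41.7,np.degrees(np.linalg.norm(v))/7.16).round(1));p0,R0=p,R
E
python3 -c "
from h import *
plan((.40,-.34,.27,-40,0),(.48,-.05,.27,-10,0),(.41,.22,.22,8.2,25),(.406,.287,.163,8.2,30),(.4403,.2924,.1022,8.2,30))"
```

```text
t 0.1 pos [ 0.2544 -0.6248  0.2477] q [-0.9   0.36  0.01 -0.   -1.22 -0.29] F [-0.8 -0.  -1. ] w 0.0876 g 0.0
(0.4, -0.34, 0.27, -40, 0) d [-242.2  208.9  -22. ] r [ 0.001  0.    -0.486] rows>= 7.7
(0.48, -0.05, 0.27, -10, 0) d [-273.6  125.1    0. ] r [ 0.     0.    -0.524] rows>= 7.2
(0.41, 0.22, 0.22, 8.2, 25) d [-253.7  115.8   50. ] r [ 0.433 -0.069 -0.313] rows>= 6.8
(0.406, 0.287, 0.163, 8.2, 30) d [-66.9  19.   54. ] r [0.087 0.    0.   ] rows>= 2.1
(0.4403, 0.2924, 0.1022, 8.2, 30) d [-0.5  0.3 70. ] r [0. 0. 0.] rows>= 1.7
```

jog_arm(
  targets=[
    {"dx": -60,"dy": 52,"dz": -6,"rz": -0.12,"gripper": 0},
    {"dx": -120,"dy": 104,"dz": -12,"rz": -0.24,"gripper": 0},
    {"dx": -180,"dy": 156,"dz": -18,"rz": -0.36,"gripper": 0},
    {"dx": -242,"dy": 209,"dz": -22,"rz": -0.486,"gripper": 0},
    {"dx": -242,"dy": 209,"dz": -22,"rz": -0.486,"gripper": 0},
    {"dx": -242,"dy": 209,"dz": -22,"rz": -0.486,"gripper": 0},
    {"dx": -242,"dy": 209,"dz": -22,"rz": -0.486,"gripper": 0},
    {"dx": -242,"dy": 209,"dz": -22,"rz": -0.486,"gripper": 0},
  ],
  force=25,
)

```text
invalid input at $.targets[0]: expected keys dx, dy, dz, rx, ry, rz, gripper
```

jog_arm(
  targets=[
    {"dx": -274,"dy": 125,"dz": 0,"rz": -0.524,"gripper": 0},
    {"dx": -274,"dy": 125,"dz": 0,"rz": -0.524,"gripper": 0},
    {"dx": -274,"dy": 125,"dz": 0,"rz": -0.524,"gripper": 0},
    {"dx": -274,"dy": 125,"dz": 0,"rz": -0.524,"gripper": 0},
    {"dx": -274,"dy": 125,"dz": 0,"rz": -0.524,"gripper": 0},
    {"dx": -274,"dy": 125,"dz": 0,"rz": -0.524,"gripper": 0},
    {"dx": -274,"dy": 125,"dz": 0,"rz": -0.524,"gripper": 0},
    {"dx": -274,"dy": 125,"dz": 0,"rz": -0.524,"gripper": 0},
  ],
)

```text
invalid input at $.targets[0]: expected keys dx, dy, dz, rx, ry, rz, gripper
```

```bash
python3 -c "
from h import *
plan((.41,.22,.22,8.2,25),(.406,.287,.163,8.2,30),(.4403,.2924,.1022,8.2,30))"
```

```text
t 0.1 pos [ 0.2544 -0.6248  0.2477] q [-0.9   0.36  0.01 -0.   -1.22 -0.29] F [-0.8 -0.  -1. ] w 0.0876 g 0.0
(0.41, 0.22, 0.22, 8.2, 25) d [-462.7  723.7   28.7] r [ 0.371 -0.288 -1.305] rows>= 20.6
(0.406, 0.287, 0.163, 8.2, 30) d [-66.9  19.   54. ] r [0.087 0.    0.   ] rows>= 2.1
(0.4403, 0.2924, 0.1022, 8.2, 30) d [-0.5  0.3 70. ] r [0. 0. 0.] rows>= 1.7
```

All keys are needed in every row.

jog_arm(
  targets=[
    {"dx": -60,"dy": 52,"dz": -6,"rx": 0,"ry": 0,"rz": -0.12,"gripper": 0},
    {"dx": -120,"dy": 104,"dz": -12,"rx": 0,"ry": 0,"rz": -0.24,"gripper": 0},
    {"dx": -180,"dy": 156,"dz": -18,"rx": 0,"ry": 0,"rz": -0.36,"gripper": 0},
    {"dx": -242,"dy": 209,"dz": -22,"rx": 0,"ry": 0,"rz": -0.486,"gripper": 0},
    {"dx": -242,"dy": 209,"dz": -22,"rx": 0,"ry": 0,"rz": -0.486,"gripper": 0},
    {"dx": -242,"dy": 209,"dz": -22,"rx": 0,"ry": 0,"rz": -0.486,"gripper": 0},
    {"dx": -242,"dy": 209,"dz": -22,"rx": 0,"ry": 0,"rz": -0.486,"gripper": 0},
    {"dx": -242,"dy": 209,"dz": -22,"rx": 0,"ry": 0,"rz": -0.486,"gripper": 0},
  ],
  force=25,
)

```text
t: 0.77
eef_pos: [0.4006, -0.3375, 0.2708]
ee_rot: [-3.141, 0.001, -2.268]
force: [-0.3, -0.7, -0.0]
width: 0.0877
gripper_force: 0.0
```

jog_arm(
  targets=[
    {"dx": -274,"dy": 125,"dz": 0,"rx": 0,"ry": 0,"rz": -0.524,"gripper": 0},
    {"dx": -274,"dy": 125,"dz": 0,"rx": 0,"ry": 0,"rz": -0.524,"gripper": 0},
    {"dx": -274,"dy": 125,"dz": 0,"rx": 0,"ry": 0,"rz": -0.524,"gripper": 0},
    {"dx": -274,"dy": 125,"dz": 0,"rx": 0,"ry": 0,"rz": -0.524,"gripper": 0},
    {"dx": -274,"dy": 125,"dz": 0,"rx": 0,"ry": 0,"rz": -0.524,"gripper": 0},
    {"dx": -274,"dy": 125,"dz": 0,"rx": 0,"ry": 0,"rz": -0.524,"gripper": 0},
    {"dx": -274,"dy": 125,"dz": 0,"rx": 0,"ry": 0,"rz": -0.524,"gripper": 0},
    {"dx": -274,"dy": 125,"dz": 0,"rx": 0,"ry": 0,"rz": -0.524,"gripper": 0},
  ],
)

```text
t: 1.43
eef_pos: [0.4812, -0.0457, 0.2705]
ee_rot: [-3.141, 0.001, -1.742]
force: [0.2, -0.8, 0.4]
width: 0.0876
gripper_force: 0.0
```

```bash
python3 -c "
from h import *
plan((.41,.22,.22,8.2,25),(.406,.287,.163,8.2,30),(.4403,.2924,.1022,8.2,30))"
```

```text
t 1.43 pos [ 0.4812 -0.0457  0.2705] q [ 0.31  0.02 -0.36 -0.   -1.19 -0.48] F [ 0.2 -0.8  0.4] w 0.0876 g 0.0
(0.41, 0.22, 0.22, 8.2, 25) d [-249.6  115.4   50.6] r [ 0.432 -0.068 -0.309] rows>= 6.7
(0.406, 0.287, 0.163, 8.2, 30) d [-66.9  19.   54. ] r [0.087 0.    0.   ] rows>= 2.1
(0.4403, 0.2924, 0.1022, 8.2, 30) d [-0.5  0.3 70. ] r [0. 0. 0.] rows>= 1.7
```

jog_arm(
  targets=[
    {"dx": -250,"dy": 115,"dz": 50,"rx": 0.432,"ry": -0.068,"rz": -0.309,"gripper": 0},
    {"dx": -250,"dy": 115,"dz": 50,"rx": 0.432,"ry": -0.068,"rz": -0.309,"gripper": 0},
    {"dx": -250,"dy": 115,"dz": 50,"rx": 0.432,"ry": -0.068,"rz": -0.309,"gripper": 0},
    {"dx": -250,"dy": 115,"dz": 50,"rx": 0.432,"ry": -0.068,"rz": -0.309,"gripper": 0},
    {"dx": -250,"dy": 115,"dz": 50,"rx": 0.432,"ry": -0.068,"rz": -0.309,"gripper": 0},
    {"dx": -250,"dy": 115,"dz": 50,"rx": 0.432,"ry": -0.068,"rz": -0.309,"gripper": 0},
    {"dx": -250,"dy": 115,"dz": 50,"rx": 0.432,"ry": -0.068,"rz": -0.309,"gripper": 0},
    {"dx": -250,"dy": 115,"dz": 50,"rx": 0.432,"ry": -0.068,"rz": -0.309,"gripper": 0},
  ],
)

```text
t: 2.1
eef_pos: [0.4088, 0.2205, 0.2204]
ee_rot: [-2.705, 0.0, -1.425]
force: [0.8, 0.7, 1.0]
width: 0.0877
gripper_force: 0.0
```

jog_arm(
  targets=[
    {"dx": -67,"dy": 19,"dz": 54,"rx": 0.087,"ry": 0,"rz": 0,"gripper": 0},
    {"dx": -67,"dy": 19,"dz": 54,"rx": 0.087,"ry": 0,"rz": 0,"gripper": 0},
    {"dx": -67,"dy": 19,"dz": 54,"rx": 0.087,"ry": 0,"rz": 0,"gripper": 0},
    {"dx": -67,"dy": 19,"dz": 54,"rx": 0.087,"ry": 0,"rz": 0,"gripper": 0},
    {"dx": -67,"dy": 19,"dz": 54,"rx": 0.087,"ry": 0,"rz": 0,"gripper": 0},
    {"dx": -67,"dy": 19,"dz": 54,"rx": 0.087,"ry": 0,"rz": 0,"gripper": 0},
    {"dx": -67,"dy": 19,"dz": 54,"rx": 0.087,"ry": 0,"rz": 0,"gripper": 0},
    {"dx": -67,"dy": 19,"dz": 54,"rx": 0.087,"ry": 0,"rz": 0,"gripper": 0},
  ],
)

```text
t: 2.77
eef_pos: [0.4174, 0.2975, 0.19]
ee_rot: [-2.656, -0.013, -1.439]
force: [-0.1, -0.2, 1.2]
width: 0.0876
gripper_force: 0.0
```

```bash
python3 -c "
from h import *
from station import arm
plan((.4403,.2924,.1022,8.2,30))
d=arm.grab_frame('wrist');np.savez('wrist1.npz',**d);cv2.imwrite('pics/wrist1.png',d['frame'][:,:,::-1]);print(d['fx'],d['view'].round(3))"
```

```text
t 2.77 pos [0.4174 0.2975 0.19  ] q [ 1.15 -0.05 -1.02  0.91 -0.54 -1.8 ] F [-0.1 -0.2  1.2] w 0.0876 g 0.0
(0.4403, 0.2924, 0.1022, 8.2, 30) d [ 6.8 21.5 88. ] r [ 0.038 -0.017 -0.004] rows>= 2.2
325.19226210127806 [[-0.876 -0.122 -0.468  0.491]
 [-0.263  0.932  0.25  -0.178]
 [ 0.405  0.342 -0.848  0.045]
 [ 0.     0.     0.     1.   ]]
```

View pics/wrist1.png

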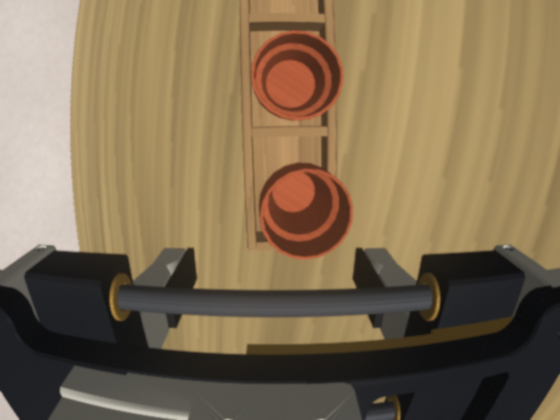

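The wrist view shows pot_mid's mouth at (306,211) and pot_short's at (297,76). The jaws straddle pot_mid about 20 mm off. The elbow joint (q3) is at its limit here, so I'll come in lower.

jog_arm(
  targets=[
    {"dx": 2,"dy": 7,"dz": 14,"rx": 0.012,"ry": -0.006,"rz": 0,"gripper": 0},
    {"dx": 4,"dy": 14,"dz": 28,"rx": 0.025,"ry": -0.012,"rz": 0,"gripper": 0},
    {"dx": 7,"dy": 21,"dz": 43,"rx": 0.038,"ry": -0.017,"rz": -0.004,"gripper": 0},
    {"dx": 7,"dy": 21,"dz": 43,"rx": 0.038,"ry": -0.017,"rz": -0.004,"gripper": 0},
    {"dx": 7,"dy": 21,"dz": 43,"rx": 0.038,"ry": -0.017,"rz": -0.004,"gripper": 0},
    {"dx": 7,"dy": 21,"dz": 43,"rx": 0.038,"ry": -0.017,"rz": -0.004,"gripper": 0},
    {"dx": 7,"dy": 21,"dz": 43,"rx": 0.038,"ry": -0.017,"rz": -0.004,"gripper": 0},
    {"dx": 7,"dy": 21,"dz": 43,"rx": 0.038,"ry": -0.017,"rz": -0.004,"gripper": 0},
  ],
)

```text
t: 3.48
eef_pos: [0.4333, 0.3088, 0.1716]
ee_rot: [-2.664, -0.019, -1.437]
force: [-0.3, -0.1, 0.6]
width: 0.0874
gripper_force: 0.0
```

```bash
python3 -c "
from h import *
plan((.418,.2892,.1412,8.2,30),(.4403,.2924,.1022,8.2,30))"
```

```text
t 3.48 pos [0.4333 0.3088 0.1716] q [ 1.09  0.01 -1.02  1.01 -0.47 -1.84] F [-0.3 -0.1  0.6] w 0.0874 g 0.0
(0.418, 0.2892, 0.1412, 8.2, 30) d [16.8 29.9 19.1] r [ 0.046 -0.021  0.001] rows>= 0.9
(0.4403, 0.2924, 0.1022, 8.2, 30) d [ 0. -0. 45.] r [0. 0. 0.] rows>= 1.1
```

```bash
cat > fk.py <<'E'
from h import *
import json
def Rx(a):return cv2.Rodrigues(np.array([a,0.,0]))[0]
def Ry(a):return cv2.Rodrigues(np.array([0,a*1.,0]))[0]
def Rz(a):return cv2.Rodrigues(np.array([0,0,a*1.]))[0]
E0=np.array([[0,0,1],[0,1,0],[-1,0,0.]])
def fk(q,k):
    r0,lat,h,l1,l2x,l2z,D=k
    A=Ry(q[1]-q[2])@Rx(q[3]);B=A@Ry(-q[4])
    p=np.array([r0,lat,h])+Ry(q[1])@[0,0,l1]+Ry(q[1]-q[2])@[l2x,0,l2z]+B@[D,0,0]
    return Rz(q[0])@p, Rz(q[0])@B@Rx(q[5])
E
python3 - <<'E'
from fk import *
S=[([-.8959,.3594,.0110,-.0004,-1.2241,-.2881],[.2544,-.6248,.2477],[3.1399,-.0001,-2.7549]),
([.31,.02,-.36,0,-1.19,-.48],[.4812,-.0457,.2705],[-3.141,.001,-1.742]),
([1.15,-.05,-1.02,.91,-.54,-1.8],[.4174,.2975,.19],[-2.656,-.013,-1.439]),
([1.09,.01,-1.02,1.01,-.47,-1.84],[.4333,.3088,.1716],[-2.664,-.019,-1.437])]
for q,p,r in S:
    R=Ro.from_euler("xyz",r).as_matrix();_,F=fk(q,np.zeros(7))
    print("z",R[:,2].round(3),"fk x",F[:,0].round(3)," FtR\n",(F.T@R).round(2))
f=lambda k:np.concatenate([fk(q,k)[0]-p for q,p,r in S]+[.003*(k-[0,-.19,.4,.4,.4,0,.25])])
s=least_squares(f,[0,-.19,.4,.4,.4,0,.25]);print(s.x.round(4),s.fun.round(4))
json.dump(s.x.tolist(),open("k.json","w"))
E
```

```text
z [-0.001  0.002 -1.   ] fk x [-0.001  0.001 -1.   ]  FtR
 [[ 0.   -0.    1.  ]
 [-0.84  0.55  0.  ]
 [-0.55 -0.84  0.  ]]
z [ 0.001  0.001 -1.   ] fk x [ 0.001  0.    -1.   ]  FtR
 [[ 0.   -0.    1.  ]
 [-0.57  0.82  0.  ]
 [-0.82 -0.57  0.  ]]
z [ 0.464  0.05  -0.884] fk x [-0.279  0.371 -0.886]  FtR
 [[-0.42  0.61  0.67]
 [ 0.45  0.78 -0.43]
 [-0.79  0.13 -0.6 ]]
z [ 0.458  0.045 -0.888] fk x [-0.223  0.401 -0.888]  FtR
 [[-0.44  0.55  0.7 ]
 [ 0.32  0.83 -0.45]
 [-0.84  0.03 -0.55]]
[ 0.3454 -0.191  -0.6379  0.6126  0.0259  0.1745 -0.1507] [-0.0004  0.0019 -0.0063  0.0021 -0.      0.0072 -0.0077  0.0007 -0.0053
  0.0076 -0.0015  0.0045  0.001  -0.     -0.0031  0.0006 -0.0011  0.0005
 -0.0012]
```

```bash
sed -i 's/Rx(q\[3\])/Rx(-q[3])/; s/Rx(q\[5\])/Rx(-q[5])/' fk.py
python3 - <<'E'
from fk import *
from station import arm
s=arm.get_state()
S=[([-.89587,.35936,.01102,-.00037,-1.22413,-.28808],[.25444,-.62468,.24762],[3.1399,-.0001,-2.75487]),
([.31,.02,-.36,0,-1.19,-.48],[.4812,-.0457,.2705],[-3.141,.001,-1.742]),
([1.15,-.05,-1.02,.91,-.54,-1.8],[.4174,.2975,.19],[-2.656,-.013,-1.439]),
(s["q"],s["eef_pos"],s["ee_rot"])]
print(s["q"])
for q,p,r in S:
    R=Ro.from_euler("xyz",r).as_matrix();_,F=fk(q,np.zeros(7));print((F.T@R).round(2).tolist())
k0=np.array([0,-.19,.4,.4,.4,0,.25])
f=lambda k:np.concatenate([fk(q,k)[0]-p for q,p,r in S]+[.003*(k-k0)])
s=least_squares(f,k0);print(s.x.round(4),s.fun.round(4))
json.dump(s.x.tolist(),open("k.json","w"))
E
```

```text
[ 1.0857225   0.0104219  -1.01611355  1.00706404 -0.47198847 -1.84468903]
[[0.0, 0.0, 1.0], [-1.0, -0.0, 0.0], [0.0, -1.0, 0.0]]
[[0.0, -0.0, 1.0], [-1.0, 0.0, 0.0], [-0.0, -1.0, -0.0]]
[[0.01, 0.0, 1.0], [-1.0, -0.0, 0.01], [0.0, -1.0, 0.0]]
[[0.0, 0.0, 1.0], [-1.0, 0.0, 0.0], [-0.0, -1.0, 0.0]]
[ 0.2587 -0.1907 -0.2401  0.6077  0.1411  0.1187  0.1494] [-0.0001  0.0018 -0.0048  0.0017  0.0002  0.0055 -0.0084  0.001  -0.0048
  0.0088 -0.0021  0.0041  0.0008 -0.     -0.0019  0.0006 -0.0008  0.0004
 -0.0003]
```

```bash
cat >> h.py <<'E'
def T2(psi,tau):
    p,t=np.radians([psi,tau]);y=np.array([np.sin(p),-np.cos(p),0])
    z=np.array([np.sin(t)*np.cos(p),np.sin(t)*np.sin(p),-np.cos(t)]);return np.stack([np.cross(y,z),y,z],1)
T_old=T
T=T2
E
python3 -c "
from h import *
plan((.45,.26,.24,8.2,12),(.432,.291,.17,8.2,12))"
```

```text
t 3.48 pos [0.4333 0.3088 0.1716] q [ 1.09  0.01 -1.02  1.01 -0.47 -1.84] F [-0.3 -0.1  0.6] w 0.0874 g 0.0
(0.45, 0.26, 0.24, 8.2, 12) d [ 51.9 -39.9 -55.2] r [-0.194 -0.227 -1.563] rows>= 12.7
(0.432, 0.291, 0.17, 8.2, 12) d [-27.7 -33.3  65.7] r [0. 0. 0.] rows>= 1.9
```

jog_arm(
  targets=[
    {"dx": 26,"dy": -20,"dz": -28,"rx": 0,"ry": 0,"rz": 0,"gripper": 0},
    {"dx": 52,"dy": -40,"dz": -55,"rx": -0.014,"ry": -0.017,"rz": -0.115,"gripper": 0},
    {"dx": 52,"dy": -40,"dz": -55,"rx": -0.028,"ry": -0.034,"rz": -0.23,"gripper": 0},
    {"dx": 52,"dy": -40,"dz": -55,"rx": -0.042,"ry": -0.05,"rz": -0.345,"gripper": 0},
    {"dx": 52,"dy": -40,"dz": -55,"rx": -0.057,"ry": -0.067,"rz": -0.46,"gripper": 0},
    {"dx": 52,"dy": -40,"dz": -55,"rx": -0.071,"ry": -0.084,"rz": -0.575,"gripper": 0},
    {"dx": 52,"dy": -40,"dz": -55,"rx": -0.085,"ry": -0.1,"rz": -0.69,"gripper": 0},
    {"dx": 52,"dy": -40,"dz": -55,"rx": -0.1,"ry": -0.117,"rz": -0.8,"gripper": 0},
  ],
)

```text
t: 4.15
eef_pos: [0.4498, 0.2599, 0.2396]
ee_rot: [-2.858, -0.211, -0.671]
force: [-0.1, -0.6, -1.0]
width: 0.0875
gripper_force: 0.0
```

```bash
python3 -c "
from h import *
from station import arm;print(arm.get_state()['q'].tolist(),arm.get_state()['ee_rot'])
plan((.45,.26,.24,8.2,12),(.432,.291,.17,8.2,12))"
```

```text
[1.0567743974288029, -0.08620133957099425, -0.7385078972120214, 0.38448157798689553, -0.700468846039372, -0.3949798361412355] [-2.85824851 -0.21050978 -0.67059627]
t 4.15 pos [0.4498 0.2599 0.2396] q [ 1.06 -0.09 -0.74  0.38 -0.7  -0.39] F [-0.1 -0.6 -1. ] w 0.0875 g 0.0
(0.45, 0.26, 0.24, 8.2, 12) d [ 0.2 -0.3 -0.3] r [-0.099 -0.113 -0.787] rows>= 6.4
(0.432, 0.291, 0.17, 8.2, 12) d [-27.7 -33.3  65.7] r [0. 0. 0.] rows>= 1.9
```

jog_arm(
  targets=[
    {"dx": 0,"dy": 0,"dz": 0,"rx": -0.014,"ry": -0.016,"rz": -0.112,"gripper": 0},
    {"dx": 0,"dy": 0,"dz": 0,"rx": -0.028,"ry": -0.032,"rz": -0.224,"gripper": 0},
    {"dx": 0,"dy": 0,"dz": 0,"rx": -0.042,"ry": -0.048,"rz": -0.336,"gripper": 0},
    {"dx": 0,"dy": 0,"dz": 0,"rx": -0.056,"ry": -0.064,"rz": -0.448,"gripper": 0},
    {"dx": 0,"dy": 0,"dz": 0,"rx": -0.07,"ry": -0.08,"rz": -0.56,"gripper": 0},
    {"dx": 0,"dy": 0,"dz": 0,"rx": -0.084,"ry": -0.097,"rz": -0.672,"gripper": 0},
    {"dx": 0,"dy": 0,"dz": 0,"rx": -0.099,"ry": -0.113,"rz": -0.787,"gripper": 0},
    {"dx": 0,"dy": 0,"dz": 0,"rx": -0.099,"ry": -0.113,"rz": -0.787,"gripper": 0},
  ],
)

```text
t: 4.82
eef_pos: [0.4505, 0.2606, 0.2396]
ee_rot: [3.141, -0.21, 0.142]
force: [-0.8, -0.0, 0.6]
width: 0.0875
gripper_force: 0.0
```

jog_arm(
  targets=[
    {"dx": -7,"dy": -8,"dz": 16,"rx": 0,"ry": 0,"rz": 0,"gripper": 0},
    {"dx": -14,"dy": -17,"dz": 33,"rx": 0,"ry": 0,"rz": 0,"gripper": 0},
    {"dx": -21,"dy": -25,"dz": 49,"rx": 0,"ry": 0,"rz": 0,"gripper": 0},
    {"dx": -28,"dy": -33,"dz": 66,"rx": 0,"ry": 0,"rz": 0,"gripper": 0},
    {"dx": -28,"dy": -33,"dz": 66,"rx": 0,"ry": 0,"rz": 0,"gripper": 0},
    {"dx": -28,"dy": -33,"dz": 66,"rx": 0,"ry": 0,"rz": 0,"gripper": 0},
    {"dx": -28,"dy": -33,"dz": 66,"rx": 0,"ry": 0,"rz": 0,"gripper": 0},
    {"dx": -28,"dy": -33,"dz": 66,"rx": 0,"ry": 0,"rz": 0,"gripper": 0},
  ],
)

```text
t: 5.48
eef_pos: [0.4328, 0.2911, 0.1701]
ee_rot: [-3.139, -0.212, 0.135]
force: [-0.5, 0.6, -0.4]
width: 0.0875
gripper_force: 0.0
```

```bash
python3 -c "
from h import *
from station import arm;print(arm.get_state()['q'].tolist(),arm.get_state()['ee_rot'])
g=np.array([.4427,.2928,.098])
for t in (12,16,20): 
  z=T(8.2,t)[:,2]; plan((*(g-.003*z),8.2,t))
d=arm.grab_frame('wrist');np.savez('wrist2.npz',**d);cv2.imwrite('pics/wrist2.png',d['frame'][:,:,::-1])
"
```

```text
[1.0820857954378955, 0.07242266278836501, -0.6804482236549322, 0.26301723151256323, -0.7086497344710715, 0.43307457474292566] [-3.13947085 -0.21155678  0.13499384]
t 5.48 pos [0.4328 0.2911 0.1701] q [ 1.08  0.07 -0.68  0.26 -0.71  0.43] F [-0.5  0.6 -0.4] w 0.0875 g 0.0
(np.float64(0.4420826418509022), np.float64(0.2927110373317013), np.float64(0.10093444280220142), 8.2, 12) d [-5.3 -0.2 69.6] r [-0.    -0.002 -0.008] rows>= 1.7
t 5.48 pos [0.4328 0.2911 0.1701] q [ 1.08  0.07 -0.68  0.26 -0.71  0.43] F [-0.5  0.6 -0.4] w 0.0875 g 0.0
(np.float64(0.44188154209058617), np.float64(0.29268205841355127), np.float64(0.10088378508781497), 8.2, 16) d [-5.5 -0.2 69.6] r [-0.     0.068 -0.008] rows>= 1.7
t 5.48 pos [0.4328 0.2911 0.1701] q [ 1.08  0.07 -0.68  0.26 -0.71  0.43] F [-0.5  0.6 -0.4] w 0.0875 g 0.0
(np.float64(0.4416844297749337), np.float64(0.292653654094955), np.float64(0.10081907786235773), 8.2, 20) d [-5.7 -0.2 69.7] r [ 0.     0.137 -0.008] rows>= 1.7
```

View pics/wrist2.png

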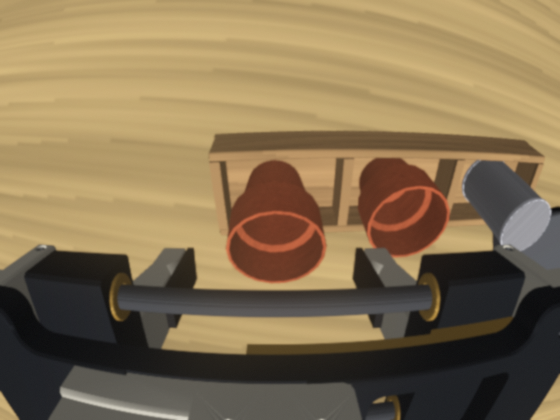

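The wrist view shows pot_mid's mouth at (276,245), centred between the fingers at (195..355). I'll tilt to about 20° and come down, with the jaws slightly closed to clear pot_short.

jog_arm(
  targets=[
    {"dx": -1,"dy": 0,"dz": 5,"rx": 0,"ry": 0.035,"rz": 0,"gripper": 0.1},
    {"dx": -3,"dy": 0,"dz": 10,"rx": 0,"ry": 0.07,"rz": -0.008,"gripper": 0.1},
    {"dx": -5,"dy": 0,"dz": 15,"rx": 0,"ry": 0.105,"rz": -0.008,"gripper": 0.1},
    {"dx": -6,"dy": 0,"dz": 20,"rx": 0,"ry": 0.137,"rz": -0.008,"gripper": 0.1},
    {"dx": -6,"dy": 0,"dz": 25,"rx": 0,"ry": 0.137,"rz": -0.008,"gripper": 0.1},
    {"dx": -6,"dy": 0,"dz": 30,"rx": 0,"ry": 0.137,"rz": -0.008,"gripper": 0.1},
    {"dx": -6,"dy": 0,"dz": 30,"rx": 0,"ry": 0.137,"rz": -0.008,"gripper": 0.1},
    {"dx": -6,"dy": 0,"dz": 30,"rx": 0,"ry": 0.137,"rz": -0.008,"gripper": 0.1},
  ],
)

```text
t: 6.2
eef_pos: [0.4336, 0.291, 0.1387]
ee_rot: [3.14, -0.347, 0.144]
force: [0.6, 0.4, 0.4]
width: 0.0786
gripper_force: 0.0
```

```bash
python3 -c "
from h import *
plan((.4417,.2927,.1008,8.2,20))
"
```

```text
t 6.2 pos [0.4336 0.291  0.1387] q [ 1.08  0.06 -0.94  0.69 -0.45  0.03] F [0.6 0.4 0.4] w 0.0786 g 0.0
(0.4417, 0.2927, 0.1008, 8.2, 20) d [-5.2 -0.5 38.5] r [0.002 0.002 0.   ] rows>= 0.9
```

jog_arm(
  targets=[
    {"dx": -1,"dy": 0,"dz": 8,"rx": 0,"ry": 0,"rz": 0,"gripper": 0.1},
    {"dx": -2,"dy": 0,"dz": 16,"rx": 0,"ry": 0,"rz": 0,"gripper": 0.1},
    {"dx": -3,"dy": 0,"dz": 24,"rx": 0,"ry": 0,"rz": 0,"gripper": 0.1},
    {"dx": -4,"dy": 0,"dz": 32,"rx": 0,"ry": 0,"rz": 0,"gripper": 0.1},
    {"dx": -5,"dy": 0,"dz": 38,"rx": 0,"ry": 0,"rz": 0,"gripper": 0.1},
    {"dx": -5,"dy": 0,"dz": 38,"rx": 0,"ry": 0,"rz": 0,"gripper": 0.1},
    {"dx": -5,"dy": 0,"dz": 38,"rx": 0,"ry": 0,"rz": 0,"gripper": 0.1},
    {"dx": -5,"dy": 0,"dz": 38,"rx": 0,"ry": 0,"rz": 0,"gripper": 0.1},
  ],
)

```text
t: 6.87
eef_pos: [0.4424, 0.2931, 0.1031]
ee_rot: [3.139, -0.345, 0.144]
force: [-0.2, 0.5, 0.4]
width: 0.0787
gripper_force: 0.0
```

```bash
python3 -c "
from h import *
plan((.4417,.2927,.1008,8.2,20))
"
```

```text
t 6.87 pos [0.4424 0.2931 0.1031] q [ 0.98  0.13 -1.01  0.94 -0.32 -0.14] F [-0.2  0.5  0.4] w 0.0787 g 0.0
(0.4417, 0.2927, 0.1008, 8.2, 20) d [-1.4  0.3  1.9] r [0.002 0.004 0.001] rows>= 0.1
```

jog_arm(
  targets=[
    {"dx": 0,"dy": 0,"dz": 0,"rx": 0,"ry": 0,"rz": 0,"gripper": 0.6},
    {"dx": 0,"dy": 0,"dz": 0,"rx": 0,"ry": 0,"rz": 0,"gripper": 0.6},
    {"dx": 0,"dy": 0,"dz": 0,"rx": 0,"ry": 0,"rz": 0,"gripper": 0.6},
    {"dx": 0,"dy": 0,"dz": 0,"rx": 0,"ry": 0,"rz": 0,"gripper": 0.6},
    {"dx": 0,"dy": 0,"dz": 0,"rx": 0,"ry": 0,"rz": 0,"gripper": 0.6},
    {"dx": 0,"dy": 0,"dz": 0,"rx": 0,"ry": 0,"rz": 0,"gripper": 0.6},
    {"dx": 0,"dy": 0,"dz": 0,"rx": 0,"ry": 0,"rz": 0,"gripper": 0.6},
    {"dx": 0,"dy": 0,"dz": 0,"rx": 0,"ry": 0,"rz": 0,"gripper": 0.6},
  ],
  force=30,
)

```text
t: 7.53
eef_pos: [0.4419, 0.2931, 0.1028]
ee_rot: [3.139, -0.345, 0.145]
force: [-1.9, -0.6, 6.2]
width: 0.0683
gripper_force: 30.0
```

```bash
python3 -c "
from h import *
R=T(8.2,20);a=-T(8.2,30)[:,2]
p=np.array([.4424,.2931,.1031])
plan((*(p+.08*a+[.012,0,0]),8.2,14))
"
```

```text
t 7.53 pos [0.4419 0.2931 0.1028] q [ 0.98  0.13 -1.02  0.94 -0.32 -0.15] F [-1.9 -0.6  6.2] w 0.0683 g 30.0
(np.float64(0.41480895076368846), np.float64(0.28739484265177956), np.float64(0.1723820323027551), 8.2, 14) d [ -2.5   1.9 -74.8] r [ 0.002 -0.101  0.002] rows>= 1.8
```

jog_arm(
  targets=[
    {"dx": 0,"dy": 0,"dz": -8,"rx": 0,"ry": -0.01,"rz": 0,"gripper": 0.6},
    {"dx": 0,"dy": 0,"dz": -18,"rx": 0,"ry": -0.025,"rz": 0,"gripper": 0.6},
    {"dx": 0,"dy": 0,"dz": -28,"rx": 0,"ry": -0.04,"rz": 0,"gripper": 0.6},
    {"dx": 0,"dy": 0,"dz": -38,"rx": 0,"ry": -0.055,"rz": 0,"gripper": 0.6},
    {"dx": 0,"dy": 0,"dz": -48,"rx": 0,"ry": -0.07,"rz": 0,"gripper": 0.6},
    {"dx": 0,"dy": 0,"dz": -60,"rx": 0,"ry": -0.09,"rz": 0,"gripper": 0.6},
    {"dx": 0,"dy": 0,"dz": -75,"rx": 0,"ry": -0.1,"rz": 0,"gripper": 0.6},
    {"dx": 0,"dy": 0,"dz": -75,"rx": 0,"ry": -0.1,"rz": 0,"gripper": 0.6},
  ],
)

```text
t: 8.2
eef_pos: [0.4168, 0.2905, 0.1749]
ee_rot: [3.141, -0.246, 0.144]
force: [-0.1, 0.4, -2.3]
width: 0.0687
gripper_force: 30.0
```

```bash
python3 -c "
from h import *
plan((.46,.20,.27,8.2,0),(.52,-.02,.28,0,-10),(.51,-.18,.28,0,-10))
from station import arm
for n in('scene','top'):
    d=arm.grab_frame(n);np.savez(n+'1.npz',**d)
    if n=='scene': cv2.imwrite('pics/scene1.png',d['frame'][100:340,230:560,::-1])
"
```

```text
t 8.2 pos [0.4168 0.2905 0.1749] q [ 1.13  0.03 -0.74  0.33 -0.69  0.34] F [-0.1  0.4 -2.3] w 0.0687 g 30.0
(0.46, 0.2, 0.27, 8.2, 0) d [ 52.   95.8 -85. ] r [-0.    -0.246  0.001] rows>= 3.3
(0.52, -0.02, 0.28, 0, -10) d [ 28.  226.3 -10. ] r [ 0.012 -0.174  0.143] rows>= 5.5
(0.51, -0.18, 0.28, 0, -10) d [ -9.8 160.    1.7] r [0. 0. 0.] rows>= 3.8
```

View pics/scene1.png

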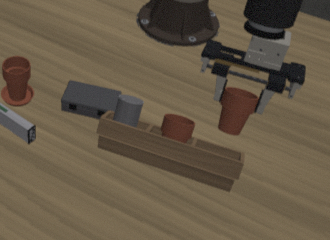

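The crop shows pot_mid held at (237,110), clear of the rack, and the rest undisturbed.

jog_arm(
  targets=[
    {"dx": 8,"dy": 14,"dz": -13,"rx": 0,"ry": -0.03,"rz": 0,"gripper": 0.6},
    {"dx": 16,"dy": 30,"dz": -26,"rx": 0,"ry": -0.075,"rz": 0,"gripper": 0.6},
    {"dx": 26,"dy": 48,"dz": -42,"rx": 0,"ry": -0.12,"rz": 0,"gripper": 0.6},
    {"dx": 36,"dy": 66,"dz": -58,"rx": 0,"ry": -0.165,"rz": 0,"gripper": 0.6},
    {"dx": 44,"dy": 82,"dz": -72,"rx": 0,"ry": -0.21,"rz": 0,"gripper": 0.6},
    {"dx": 52,"dy": 96,"dz": -80,"rx": 0,"ry": -0.246,"rz": 0,"gripper": 0.6},
    {"dx": 52,"dy": 96,"dz": -80,"rx": 0,"ry": -0.246,"rz": 0,"gripper": 0.6},
    {"dx": 52,"dy": 96,"dz": -80,"rx": 0,"ry": -0.246,"rz": 0,"gripper": 0.6},
  ],
)

```text
t: 8.97
eef_pos: [0.4618, 0.1978, 0.2621]
ee_rot: [3.137, 0.002, 0.14]
force: [-0.2, 0.6, -2.4]
width: 0.0684
gripper_force: 30.0
```

jog_arm(
  targets=[
    {"dx": 3,"dy": 22,"dz": -1,"rx": 0.001,"ry": -0.02,"rz": 0.014,"gripper": 0.6},
    {"dx": 7,"dy": 56,"dz": -2,"rx": 0.003,"ry": -0.045,"rz": 0.035,"gripper": 0.6},
    {"dx": 12,"dy": 94,"dz": -4,"rx": 0.005,"ry": -0.075,"rz": 0.06,"gripper": 0.6},
    {"dx": 17,"dy": 132,"dz": -6,"rx": 0.007,"ry": -0.105,"rz": 0.085,"gripper": 0.6},
    {"dx": 22,"dy": 170,"dz": -8,"rx": 0.009,"ry": -0.135,"rz": 0.11,"gripper": 0.6},
    {"dx": 26,"dy": 204,"dz": -9,"rx": 0.011,"ry": -0.16,"rz": 0.13,"gripper": 0.6},
    {"dx": 28,"dy": 226,"dz": -10,"rx": 0.012,"ry": -0.174,"rz": 0.143,"gripper": 0.6},
    {"dx": 28,"dy": 226,"dz": -10,"rx": 0.012,"ry": -0.174,"rz": 0.143,"gripper": 0.6},
  ],
)

```text
t: 9.63
eef_pos: [0.5213, -0.024, 0.2717]
ee_rot: [3.135, 0.179, -0.005]
force: [0.1, 0.7, -2.0]
width: 0.0681
gripper_force: 30.0
```

```bash
cat >> h.py <<'E'
def grab(suf):
    from station import arm
    for n in("scene","top"): np.savez(n+suf+".npz",**arm.grab_frame(n))
def axisfit(P,foot_r,H,x0):
    """fit of a pot's outer surface (collar + tapered body): foot xyz and axis tilts"""
    def f(v):
        a=np.array([v[3],v[4],1.]);a/=np.linalg.norm(a);w=P-v[:3];h=w@a;r=np.linalg.norm(w-h[:,None]*a,axis=1)
        body=foot_r+(.029-foot_r)*h/(H-.034);s=np.where(h>H-.034,np.where(h>H-.003,np.clip(r,.0315,.034),.034),body)
        return np.concatenate([r-s,np.maximum(h-H,0),np.maximum(-h,0)])
    s=least_squares(f,x0,loss="soft_l1",f_scale=.0015);return s.x,np.median(abs(s.fun[:len(P)]))
E
python3 - <<'E'
from h import *
grab("2")
plan((.52,-.18,.27,0,-10))
for n,(P,r) in zip(("scene","top"),cloud("2")):
    t=r&(P[:,2]>.15)&(abs(P[:,1]+.02)<.1); p=P[t]; print(n,len(p),p.mean(0).round(3),p.min(0).round(3),p.max(0).round(3))
    if n=="scene":
        c=p.mean(0); print(axisfit(p,.0225,.086,[c[0]-.02,c[1]-.01,c[2]-.045,0,0]))
    np.save("p_"+n,p)
E
```

```text
t 9.73 pos [ 0.5206 -0.0213  0.2721] q [ 0.3   0.2  -0.15 -0.05 -1.4   1.28] F [-0.7  0.1 -2.1] w 0.0684 g 30.0
(0.52, -0.18, 0.27, 0, -10) d [1.000e-01 1.587e+02 2.800e+00] r [ 0.004  0.003 -0.002] rows>= 3.8
scene 570 [ 0.53  -0.022  0.251] [ 0.485 -0.058  0.199] [0.578 0.025 0.419]
(array([ 0.5196639 , -0.02288275,  0.19892043, -0.01971137,  0.00457985]), np.float64(0.0012884052840705061))
top 93 [ 0.496 -0.021  0.246] [ 0.484 -0.049  0.199] [0.512 0.011 0.333]
```

Run:
```python
from h import *
for suf in("0","1","2"):
  for n,(P,r) in zip(("scene","top"),cloud(suf)):
    t=r&(abs(P[:,0]-.53)<.055)&(abs(P[:,1]+.198)<.055)
    if n=="scene":
        p=P[t&(P[:,2]>.022)];c=p.mean(0); print(suf,len(p),axisfit(p,.0205,.104,[.5275,-.1977,.004,0,0]))
        p0=p
    else:
        p=P[t&(P[:,2]>.085)]; print(" top",len(p),circ(p[:,:2],.0335))
        p=np.vstack([P[t&(P[:,2]>.06)],p0]);print(" both",axisfit(p,.0205,.104,[.5275,-.1977,.004,0,0]))
```

```text
0 468 (array([ 5.27827083e-01, -1.98134009e-01,  4.06689483e-03,  4.08313424e-05,
       -1.62563047e-05]), np.float64(0.0016144225021385138))
 top 50 (array([ 0.52724179, -0.19670767,  0.033     ]), np.float64(0.0014961749847008138))
 both (array([ 5.27673254e-01, -1.97833012e-01,  4.03301286e-03,  5.66758757e-05,
        4.03769042e-05]), np.float64(0.001698669336422435))
1 508 (array([ 5.27214031e-01, -1.98683714e-01,  5.42394769e-03,  1.33096562e-02,
        1.75951128e-04]), np.float64(0.0014871128598065286))
 top 48 (array([ 0.52685478, -0.19659267,  0.033     ]), np.float64(0.0013767488633539505))
 both (array([ 0.52753578, -0.19873444,  0.00628785,  0.00387122,  0.00814682]), np.float64(0.0015075651664762137))
2 504 (array([ 0.52747405, -0.19967247,  0.00433148,  0.00969997,  0.01233339]), np.float64(0.001542239339975715))
 top 26 (array([ 0.52819357, -0.19624236,  0.033     ]), np.float64(0.0012747321414108045))
 both (array([ 0.52764258, -0.19964976,  0.00516374,  0.00377666,  0.01942236]), np.float64(0.0015843096660729875))
```

```bash
python3 -c "
from h import *
plan((.5302,-.1966,.24,0,-11.2))"
```

```text
t 9.73 pos [ 0.5206 -0.0213  0.2721] q [ 0.3   0.2  -0.15 -0.05 -1.4   1.28] F [-0.7  0.1 -2.1] w 0.0684 g 30.0
(0.5302, -0.1966, 0.24, 0, -11.2) d [ 15.5 175.1  30.6] r [ 0.004 -0.018 -0.002] rows>= 4.3
```

jog_arm(
  targets=[
    {"dx": 2,"dy": 25,"dz": 4,"rx": 0,"ry": -0.003,"rz": 0,"gripper": 0.6},
    {"dx": 5,"dy": 55,"dz": 8,"rx": 0,"ry": -0.006,"rz": 0,"gripper": 0.6},
    {"dx": 8,"dy": 85,"dz": 14,"rx": 0,"ry": -0.01,"rz": 0,"gripper": 0.6},
    {"dx": 11,"dy": 115,"dz": 20,"rx": 0,"ry": -0.014,"rz": 0,"gripper": 0.6},
    {"dx": 14,"dy": 145,"dz": 26,"rx": 0,"ry": -0.018,"rz": 0,"gripper": 0.6},
    {"dx": 15.5,"dy": 168,"dz": 30.5,"rx": 0,"ry": -0.018,"rz": 0,"gripper": 0.6},
    {"dx": 15.5,"dy": 175,"dz": 30.5,"rx": 0,"ry": -0.018,"rz": 0,"gripper": 0.6},
    {"dx": 15.5,"dy": 175,"dz": 30.5,"rx": 0,"ry": -0.018,"rz": 0,"gripper": 0.6},
  ],
)

```text
t: 10.4
eef_pos: [0.5307, -0.1959, 0.2407]
ee_rot: [3.138, 0.195, -0.001]
force: [0.3, 0.5, -1.0]
width: 0.0682
gripper_force: 30.0
```

Run:
```python
from h import *
from station import arm
grab("3")
(P,r),(Q,s)=cloud("3")
st=arm.get_state();e=st["eef_pos"];print(e)
p=P[r&(P[:,2]>e[2]-.085)&(P[:,2]<e[2]+.02)&(abs(P[:,1]-e[1])<.06)&(abs(P[:,0]-e[0])<.06)]
print(len(p),axisfit(p,.0225,.086,[e[0],e[1],e[2]-.073,0,0]))
q=P[r&(P[:,2]<.11)&(P[:,2]>.022)&(abs(P[:,1]+.198)<.055)&(abs(P[:,0]-.53)<.055)]
print(len(q),axisfit(q,.0205,.104,[.5277,-.198,.004,0,0]))
f=dict(np.load("scene3.npz"))["frame"];cv2.imwrite("pics/s3.png",cv2.resize(f[20:260,120:400,::-1],None,fx=2,fy=2))
plan((.5302,-.1966,.24,0,-11.2))
```

```text
[ 0.53120177 -0.19457379  0.24157533]
443 (array([ 0.52822839, -0.19642229,  0.16630758, -0.01916385,  0.03366719]), np.float64(0.0012235381128416559))
488 (array([ 5.27996619e-01, -1.98327285e-01,  4.28000906e-03,  9.67535159e-05,
        3.82349428e-05]), np.float64(0.0015097599457151462))
t 10.5 pos [ 0.5312 -0.1946  0.2416] q [-0.    0.29 -0.11  0.   -1.36  1.57] F [-0.3  0.3 -1.3] w 0.0687 g 30.0
(0.5302, -0.1966, 0.24, 0, -11.2) d [-0.7  2.   1.7] r [ 0.004 -0.002  0.001] rows>= 0.1
```

View pics/s3.png

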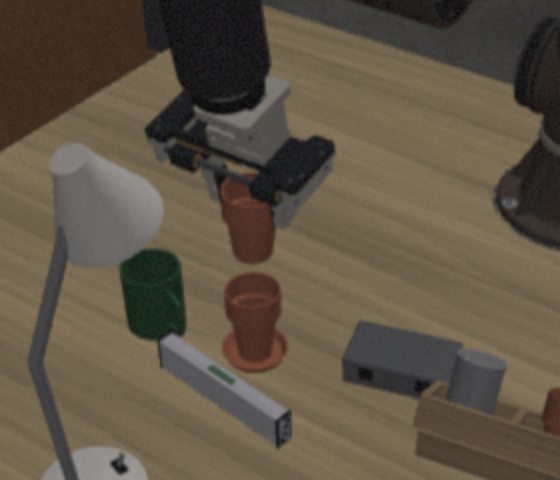

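pot_mid sits at crop (250,220), right above the tall pot's mouth at (252,290), about upright. Lamp and mug are clear.

```bash
python3 -c "
from h import *
plan((.5308,-.1963,.15,0,-11.8),(.5308,-.1963,.131,0,-11.8))"
```

```text
t 10.5 pos [ 0.5312 -0.1946  0.2416] q [-0.    0.29 -0.11  0.   -1.36  1.57] F [-0.3  0.3 -1.3] w 0.0687 g 30.0
(0.5308, -0.1963, 0.15, 0, -11.8) d [17.2  1.4 89.9] r [ 0.004 -0.012  0.001] rows>= 2.2
(0.5308, -0.1963, 0.131, 0, -11.8) d [ 3.9  0.  18.6] r [0. 0. 0.] rows>= 0.5
```

jog_arm(
  targets=[
    {"dx": 2,"dy": 1,"dz": 10,"rx": 0,"ry": -0.004,"rz": 0,"gripper": 0.6},
    {"dx": 4,"dy": 2,"dz": 22,"rx": 0,"ry": -0.008,"rz": 0,"gripper": 0.6},
    {"dx": 7,"dy": 2,"dz": 36,"rx": 0,"ry": -0.012,"rz": 0,"gripper": 0.6},
    {"dx": 10,"dy": 2,"dz": 50,"rx": 0,"ry": -0.012,"rz": 0,"gripper": 0.6},
    {"dx": 13,"dy": 2,"dz": 64,"rx": 0,"ry": -0.012,"rz": 0,"gripper": 0.6},
    {"dx": 15,"dy": 2,"dz": 78,"rx": 0,"ry": -0.012,"rz": 0,"gripper": 0.6},
    {"dx": 17,"dy": 2,"dz": 90,"rx": 0,"ry": -0.012,"rz": 0,"gripper": 0.6},
    {"dx": 17,"dy": 2,"dz": 90,"rx": 0,"ry": -0.012,"rz": 0,"gripper": 0.6},
  ],
)

```text
t: 11.17
eef_pos: [0.529, -0.1969, 0.1468]
ee_rot: [3.139, 0.21, 0.001]
force: [-0.9, -0.3, -2.2]
width: 0.0686
gripper_force: 30.0
```

jog_arm(
  targets=[
    {"dx": 0.5,"dy": 0,"dz": 2,"rx": 0,"ry": 0,"rz": 0,"gripper": 0.6},
    {"dx": 1,"dy": 0,"dz": 4,"rx": 0,"ry": 0,"rz": 0,"gripper": 0.6},
    {"dx": 1.2,"dy": 0,"dz": 6,"rx": 0,"ry": 0,"rz": 0,"gripper": 0.6},
    {"dx": 1.7,"dy": 0,"dz": 8,"rx": 0,"ry": 0,"rz": 0,"gripper": 0.6},
    {"dx": 2,"dy": 0,"dz": 10,"rx": 0,"ry": 0,"rz": 0,"gripper": 0.6},
    {"dx": 2.5,"dy": 0,"dz": 12,"rx": 0,"ry": 0,"rz": 0,"gripper": 0.6},
    {"dx": 2.7,"dy": 0,"dz": 13,"rx": 0,"ry": 0,"rz": 0,"gripper": 0.6},
    {"dx": 2.7,"dy": 0,"dz": 13,"rx": 0,"ry": 0,"rz": 0,"gripper": 0.6},
  ],
)

```text
t: 11.83
eef_pos: [0.5306, -0.1981, 0.1369]
ee_rot: [3.138, 0.206, -0.0]
force: [0.5, -0.4, -1.6]
width: 0.0682
gripper_force: 30.0
```

```bash
cat > look.py <<'E'
from h import *
from station import arm
import sys
def look(suf,fr,H,dz,tall=(.0205,.104,.005,.11,.022)):
    grab(suf);(P,r),_=cloud(suf);e=arm.get_state()["eef_pos"]
    p=P[r&(P[:,2]>max(e[2]-dz,.118))&(P[:,2]<e[2]+.02)&(abs(P[:,1]-e[1])<.05)&(abs(P[:,0]-e[0])<.05)]
    print("held",len(p),axisfit(p,fr,H,[e[0],e[1],e[2]-dz+.012,0,0]))
    q=P[r&(P[:,2]<.10)&(P[:,2]>.022)&(abs(P[:,1]+.198)<.055)&(abs(P[:,0]-.53)<.055)]
    print("tall",len(q),axisfit(q,.0205,.104,[.5277,-.198,.004,0,0]))
E
python3 -c "
from look import *
look('4',.0225,.086,.085)
plan((.5308,-.1963,.131,0,-11.8))"
```

```text
held 177 (array([ 0.52372971, -0.19614747,  0.06410863,  0.03044736,  0.00352109]), np.float64(0.0011746871488689387))
tall 238 (array([ 0.52564044, -0.19992484, -0.003268  ,  0.01605457,  0.00738562]), np.float64(0.0009733912762073561))
t 11.93 pos [ 0.5307 -0.1981  0.1371] q [-0.01  0.39 -0.23  0.01 -1.15  1.58] F [ 0.1 -0.2 -2.7] w 0.0683 g 30.0
(0.5308, -0.1963, 0.131, 0, -11.8) d [ 1.3 -1.8  5.9] r [ 0.003 -0.001 -0.   ] rows>= 0.2
```

jog_arm(
  targets=[
    {"dx": 0.2,"dy": -0.8,"dz": 1,"rx": 0,"ry": 0,"rz": 0,"gripper": 0.6},
    {"dx": 0.4,"dy": -1.5,"dz": 2,"rx": 0,"ry": 0,"rz": 0,"gripper": 0.6},
    {"dx": 0.6,"dy": -1.5,"dz": 3,"rx": 0,"ry": 0,"rz": 0,"gripper": 0.6},
    {"dx": 0.8,"dy": -1.5,"dz": 4,"rx": 0,"ry": 0,"rz": 0,"gripper": 0.6},
    {"dx": 1,"dy": -1.5,"dz": 5,"rx": 0,"ry": 0,"rz": 0,"gripper": 0.6},
    {"dx": 1.2,"dy": -1.5,"dz": 6,"rx": 0,"ry": 0,"rz": 0,"gripper": 0.6},
    {"dx": 1.2,"dy": -1.5,"dz": 6,"rx": 0,"ry": 0,"rz": 0,"gripper": 0.6},
    {"dx": 1.2,"dy": -1.5,"dz": 6,"rx": 0,"ry": 0,"rz": 0,"gripper": 0.6},
  ],
)

```text
t: 12.6
eef_pos: [0.5308, -0.1969, 0.1311]
ee_rot: [3.138, 0.205, -0.0]
force: [-0.4, -2.6, 1.9]
width: 0.0685
gripper_force: 30.0
```

jog_arm(
  targets=[
    {"dx": 0.1,"dy": 0,"dz": 0.5,"rx": 0,"ry": 0,"rz": 0,"gripper": 0.6},
    {"dx": 0.2,"dy": 0,"dz": 1,"rx": 0,"ry": 0,"rz": 0,"gripper": 0.6},
    {"dx": 0.3,"dy": 0,"dz": 1.5,"rx": 0,"ry": 0,"rz": 0,"gripper": 0.6},
    {"dx": 0.3,"dy": 0,"dz": 1.5,"rx": 0,"ry": 0,"rz": 0,"gripper": 0.6},
    {"dx": 0.3,"dy": 0,"dz": 1.5,"rx": 0,"ry": 0,"rz": 0,"gripper": 0.6},
    {"dx": 0.3,"dy": 0,"dz": 1.5,"rx": 0,"ry": 0,"rz": 0,"gripper": 0.6},
    {"dx": 0.3,"dy": 0,"dz": 1.5,"rx": 0,"ry": 0,"rz": 0,"gripper": 0.6},
    {"dx": 0.3,"dy": 0,"dz": 1.5,"rx": 0,"ry": 0,"rz": 0,"gripper": 0.6},
  ],
)

```text
t: 13.27
eef_pos: [0.5311, -0.1971, 0.1309]
ee_rot: [3.137, 0.204, 0.0]
force: [-1.1, -3.6, 10.4]
width: 0.0685
gripper_force: 30.0
```

jog_arm(
  targets=[
    {"dx": 0,"dy": 0,"dz": 0,"rx": 0,"ry": 0,"rz": 0,"gripper": 0.2},
    {"dx": 0,"dy": 0,"dz": 0,"rx": 0,"ry": 0,"rz": 0,"gripper": 0.15},
    {"dx": 0,"dy": 0,"dz": 0,"rx": 0,"ry": 0,"rz": 0,"gripper": 0.1},
    {"dx": 0,"dy": 0,"dz": 0,"rx": 0,"ry": 0,"rz": 0,"gripper": 0.05},
    {"dx": 0,"dy": 0,"dz": 0,"rx": 0,"ry": 0,"rz": 0,"gripper": 0},
    {"dx": 0,"dy": 0,"dz": 0,"rx": 0,"ry": 0,"rz": 0,"gripper": 0},
    {"dx": 0,"dy": 0,"dz": 0,"rx": 0,"ry": 0,"rz": 0,"gripper": 0},
    {"dx": 0,"dy": 0,"dz": 0,"rx": 0,"ry": 0,"rz": 0,"gripper": 0},
  ],
)

```text
t: 13.93
eef_pos: [0.5306, -0.1965, 0.1292]
ee_rot: [3.138, 0.206, 0.0]
force: [-0.7, 0.2, 0.5]
width: 0.0878
gripper_force: 0.0
```

```bash
python3 -c "
from h import *
plan((.529,-.197,.215,0,-8),(.50,-.02,.26,5,5),(.455,.17,.20,8.2,12))"
```

```text
t 13.93 pos [ 0.5306 -0.1965  0.1292] q [-0.01  0.4  -0.24  0.   -1.14  1.57] F [-0.7  0.2  0.5] w 0.0878 g 0.0
(0.529, -0.197, 0.215, 0, -8) d [-19.1   0.8 -83.6] r [0.003 0.066 0.   ] rows>= 2.1
(0.5, -0.02, 0.26, 5, 5) d [ -35.  -177.   -40.5] r [-0.002  0.227 -0.087] rows>= 4.4
(0.455, 0.17, 0.2, 8.2, 12) d [ -33.4 -193.2   57.3] r [ 0.008  0.122 -0.055] rows>= 4.9
```

jog_arm(
  targets=[
    {"dx": -4,"dy": 0,"dz": -15,"rx": 0,"ry": 0,"rz": 0,"gripper": 0},
    {"dx": -9,"dy": 0,"dz": -40,"rx": 0,"ry": 0,"rz": 0,"gripper": 0},
    {"dx": -16,"dy": 0,"dz": -70,"rx": 0,"ry": 0,"rz": 0,"gripper": 0},
    {"dx": -19,"dy": 0,"dz": -84,"rx": 0,"ry": 0.066,"rz": 0,"gripper": 0},
    {"dx": -19,"dy": 0,"dz": -84,"rx": 0,"ry": 0.066,"rz": 0,"gripper": 0},
    {"dx": -19,"dy": 0,"dz": -84,"rx": 0,"ry": 0.066,"rz": 0,"gripper": 0},
    {"dx": -19,"dy": 0,"dz": -84,"rx": 0,"ry": 0.066,"rz": 0,"gripper": 0},
    {"dx": -19,"dy": 0,"dz": -84,"rx": 0,"ry": 0.066,"rz": 0,"gripper": 0},
  ],
)

```text
t: 14.6
eef_pos: [0.5288, -0.1962, 0.2145]
ee_rot: [3.139, 0.141, 0.0]
force: [-0.3, 0.5, -0.5]
width: 0.0875
gripper_force: 0.0
```

jog_arm(
  targets=[
    {"dx": -35,"dy": -177,"dz": -40,"rx": 0,"ry": 0.227,"rz": -0.087,"gripper": 0},
    {"dx": -35,"dy": -177,"dz": -40,"rx": 0,"ry": 0.227,"rz": -0.087,"gripper": 0},
    {"dx": -35,"dy": -177,"dz": -40,"rx": 0,"ry": 0.227,"rz": -0.087,"gripper": 0},
    {"dx": -35,"dy": -177,"dz": -40,"rx": 0,"ry": 0.227,"rz": -0.087,"gripper": 0},
    {"dx": -35,"dy": -177,"dz": -40,"rx": 0,"ry": 0.227,"rz": -0.087,"gripper": 0},
    {"dx": -35,"dy": -177,"dz": -40,"rx": 0,"ry": 0.227,"rz": -0.087,"gripper": 0},
    {"dx": -35,"dy": -177,"dz": -40,"rx": 0,"ry": 0.227,"rz": -0.087,"gripper": 0},
    {"dx": -35,"dy": -177,"dz": -40,"rx": 0,"ry": 0.227,"rz": -0.087,"gripper": 0},
  ],
)

```text
t: 15.27
eef_pos: [0.4998, -0.0192, 0.2585]
ee_rot: [3.14, -0.086, 0.088]
force: [0.5, 0.4, -0.4]
width: 0.0876
gripper_force: 0.0
```

Run:
```python
from look import *
grab("5");(P,r),(Q,s)=cloud("5")
w=(abs(P[:,1]+.198)<.055)&(abs(P[:,0]-.53)<.055)&r
p=P[w&(P[:,2]>.110)];print("mid",len(p),p.max(0),axisfit(p,.0225,.086,[.528,-.198,.056,0,0]))
q=P[w&(P[:,2]<.1)&(P[:,2]>.022)];print("tall",axisfit(q,.0205,.104,[.5277,-.198,.004,0,0]))
yaw=.1436;R=Ro.from_euler("z",yaw).as_matrix()@Ro.from_euler("y",-np.pi/6).as_matrix()
for n,(P,r) in zip(("scene","top"),((P,r),(Q,s))):
    t=r&(abs(P[:,0]-.475)<.055)&(abs(P[:,1]-.204)<.05)&(P[:,2]>.05)&(P[:,2]<.13)
    L=P[t]@R;h=np.percentile(L[:,2],97.5);a=L[L[:,2]>h-.028];(x,y,rr),e=circ(a[:,:2],.034)
    print(n,"short",len(a),(R@[x,y,h]).round(4),e.round(4))
d=dict(np.load("scene5.npz"));f=d["frame"];cv2.imwrite("pics/s5.png",cv2.resize(f[100:280,150:480,::-1],None,fx=2,fy=2))
G=np.array([.464,.1948,.0955])+.012*T(8.2,30)[:,2]
z=T(8.2,20)[:,2];print(G);plan((*(G-.05*z),8.2,20),(*(G-.003*z),8.2,20))
```

```text
mid 325 [ 0.56272668 -0.16098372  0.14246205] (array([ 0.52627799, -0.1951876 ,  0.05716806,  0.02428419, -0.02436421]), np.float64(0.0016157895047498871))
tall (array([ 0.5252728 , -0.20068492, -0.00356715,  0.02797573,  0.02360786]), np.float64(0.0010222857872011423))
scene short 379 [0.4644 0.1939 0.0948] 0.0023
top short 122 [0.4631 0.1955 0.0947] 0.0015
[0.46993866 0.19565577 0.0851077 ]
t 15.37 pos [ 0.4999 -0.0199  0.2584] q [ 0.37  0.01 -0.42  0.03 -1.06  1.27] F [ 0.2  0.6 -0.2] w 0.0875 g 0.0
(np.float64(0.45301248696767565), np.float64(0.19321667518481575), np.float64(0.13209232619388217), 8.2, 20) d [ -39.  -216.6  123.1] r [ 0.014  0.263 -0.055] rows>= 6.0
(np.float64(0.4689230871603805), np.float64(0.19550942769718804), np.float64(0.08792677301694447), 8.2, 20) d [ 0. -0. 47.] r [0. 0. 0.] rows>= 1.1
```

View pics/s5.png

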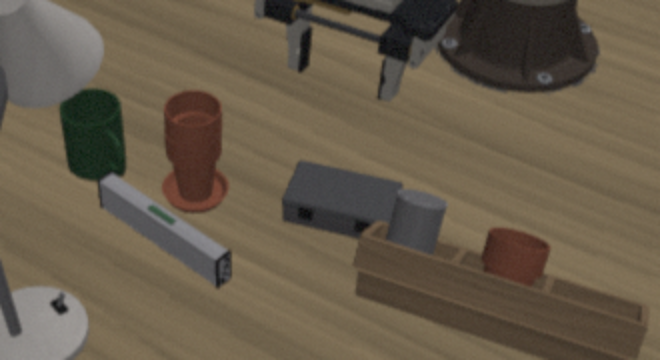

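The crop shows pot_mid nested with its collar on the tall pot's rim (190,130). Rim z is 0.142, as it should be home. pot_short is still in its bay at (515,255) and the mug, level and tin are unmoved.

Run:
```python
from h import *
for n in("scene","top"):
    d=dict(np.load(n+"5.npz"));P=pts(d);f=d["frame"].astype(int);m=(f.min(2)>95)&(P[...,2]>.31)&(P[...,2]<.44)&(P[...,0]>.6)&(d["z_map"]>0)
    p=P[m];print(n,len(p),np.percentile(p,[1,50,99],axis=0).round(3))
G=np.array([.464,.1948,.0950])+.011*T(8.2,30)[:,2]
z=T(8.2,14)[:,2];print(G);plan((*(G-.06*z),8.2,14),(*(G-.003*z),8.2,14))
```

```text
scene 2215 [[ 0.711 -0.212  0.33 ]
 [ 0.768 -0.171  0.374]
 [ 0.792 -0.143  0.421]]
top 1958 [[ 0.696 -0.235  0.344]
 [ 0.736 -0.188  0.381]
 [ 0.782 -0.142  0.421]]
[0.46944377 0.19558446 0.08547372]
t 15.37 pos [ 0.4999 -0.0199  0.2584] q [ 0.37  0.01 -0.42  0.03 -1.06  1.27] F [ 0.2  0.6 -0.2] w 0.0875 g 0.0
(np.float64(0.45507685674995046), np.float64(0.1935141554148165), np.float64(0.14369146413493095), 8.2, 14) d [ -35.9 -216.7  111.7] r [ 0.011  0.159 -0.056] rows>= 5.9
(np.float64(0.4687254236439908), np.float64(0.19548094394935212), np.float64(0.08838460773719917), 8.2, 14) d [ 0.  0. 57.] r [0. 0. 0.] rows>= 1.4
```

jog_arm(
  targets=[
    {"dx": -8,"dy": -40,"dz": 10,"rx": 0.002,"ry": 0.03,"rz": -0.01,"gripper": 0.1},
    {"dx": -15,"dy": -80,"dz": 25,"rx": 0.004,"ry": 0.06,"rz": -0.02,"gripper": 0.1},
    {"dx": -22,"dy": -118,"dz": 45,"rx": 0.006,"ry": 0.09,"rz": -0.03,"gripper": 0.1},
    {"dx": -29,"dy": -155,"dz": 65,"rx": 0.008,"ry": 0.12,"rz": -0.04,"gripper": 0.1},
    {"dx": -33,"dy": -190,"dz": 85,"rx": 0.01,"ry": 0.15,"rz": -0.05,"gripper": 0.1},
    {"dx": -36,"dy": -217,"dz": 105,"rx": 0.011,"ry": 0.159,"rz": -0.056,"gripper": 0.1},
    {"dx": -36,"dy": -217,"dz": 112,"rx": 0.011,"ry": 0.159,"rz": -0.056,"gripper": 0.1},
    {"dx": -36,"dy": -217,"dz": 112,"rx": 0.011,"ry": 0.159,"rz": -0.056,"gripper": 0.1},
  ],
)

```text
t: 16.03
eef_pos: [0.454, 0.1938, 0.1418]
ee_rot: [3.138, -0.243, 0.146]
force: [0.0, -1.5, 0.5]
width: 0.0789
gripper_force: 0.0
```

Run:
```python
from h import *
from station import arm
d=arm.grab_frame("wrist");cv2.imwrite("pics/w6.png",d["frame"][:,:,::-1])
m=red(d);k,l,s,c=cv2.connectedComponentsWithStats(m)
print([(s[i].tolist(),c[i].round()) for i in range(1,k) if s[i,4]>800])
G=np.array([.464,.1948,.0950])+.011*T(8.2,30)[:,2]
for t in(14,18,20): plan((*(G-.003*T(8.2,t)[:,2]),8.2,t))
```

```text
[([225, 176, 105, 106, 5839], array([278., 230.]))]
t 16.08 pos [0.4547 0.1935 0.143 ] q [ 0.91  0.03 -0.83  0.33 -0.56  0.54] F [ 0.2 -1.6  0.5] w 0.079 g 0.0
(np.float64(0.4687254236439908), np.float64(0.19548094394935212), np.float64(0.08838460773719917), 8.2, 14) d [ 0.5 -0.1 56.4] r [0.002 0.001 0.002] rows>= 1.4
t 16.08 pos [0.4547 0.1935 0.143 ] q [ 0.91  0.03 -0.83  0.33 -0.56  0.54] F [ 0.2 -1.6  0.5] w 0.079 g 0.0
(np.float64(0.4685261962420562), np.float64(0.19545223484216656), np.float64(0.08832689010725664), 8.2, 18) d [ 0.3 -0.1 56.5] r [0.002 0.07  0.002] rows>= 1.4
t 16.08 pos [0.4547 0.1935 0.143 ] q [ 0.91  0.03 -0.83  0.33 -0.56  0.54] F [ 0.2 -1.6  0.5] w 0.079 g 0.0
(np.float64(0.4684281990449266), np.float64(0.19543811323033528), np.float64(0.0882927984207289), 8.2, 20) d [ 0.2 -0.1 56.5] r [0.002 0.105 0.002] rows>= 1.4
```

View pics/w6.png

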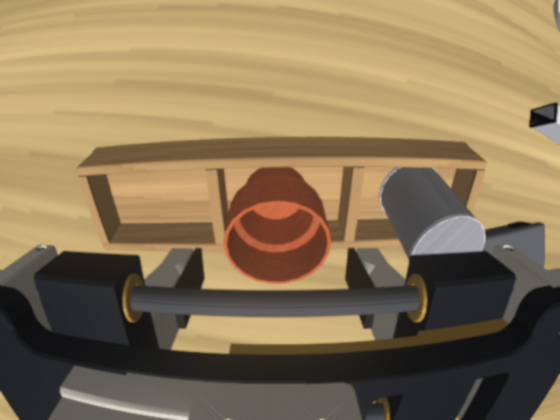

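The wrist view shows pot_short's mouth at (278,240), centred between the fingers at (203..347). The tin's near edge is close to the right finger, so I'll check that gap before descending.

Run:
```python
from h import *
yaw=.1436;R=Ro.from_euler("z",yaw).as_matrix()@Ro.from_euler("y",-np.pi/6).as_matrix()
sh=np.array([.464,.1948,.095])@R;print("short",sh)
for n in("scene","top"):
    d=dict(np.load(n+"0.npz"));P=pts(d);h=cv2.cvtColor(d["frame"],cv2.COLOR_RGB2HSV)
    m=(d["z_map"]>0)&(h[...,1]<70)&(abs(P[...,0]-.49)<.07)&(P[...,1]>.04)&(P[...,1]<.15)&(P[...,2]>.06)&(P[...,2]<.14)
    L=P[m]@R-sh;a=L[(L[:,2]>-.035)];c,e=circ(a[:,:2],.0285);a2=a[a[:,2]<np.percentile(a[:,2],95)-.008]
    print(n,len(a),"z95",np.percentile(L[:,2],[50,95]),"circ",c,e,"ymax",np.percentile(a[:,1],[1,50,99]))
```

```text
short [ 0.46934218  0.12639333 -0.16127828]
scene 619 z95 [-0.01127309  0.01118575] circ [ 0.00032826 -0.11485808  0.033     ] 0.0053986695278431494 ymax [-0.14047206 -0.11081585 -0.08654668]
top 561 z95 [0.00808609 0.01341094] circ [-1.76535451e-05 -1.12212777e-01  3.30000000e-02] 0.009590924498932068 ymax [-0.13953611 -0.11419267 -0.08635283]
```

jog_arm(
  targets=[
    {"dx": 0,"dy": 0,"dz": 8,"rx": 0,"ry": 0.02,"rz": 0,"gripper": 0.1},
    {"dx": 0,"dy": 0,"dz": 16,"rx": 0,"ry": 0.035,"rz": 0,"gripper": 0.1},
    {"dx": 0,"dy": 0,"dz": 26,"rx": 0,"ry": 0.035,"rz": 0,"gripper": 0.1},
    {"dx": 0,"dy": 0,"dz": 36,"rx": 0,"ry": 0.035,"rz": 0,"gripper": 0.1},
    {"dx": 0,"dy": 0,"dz": 46,"rx": 0,"ry": 0.035,"rz": 0,"gripper": 0.1},
    {"dx": 0,"dy": 0,"dz": 56,"rx": 0,"ry": 0.035,"rz": 0,"gripper": 0.1},
    {"dx": 0,"dy": 0,"dz": 56,"rx": 0,"ry": 0.035,"rz": 0,"gripper": 0.1},
    {"dx": 0,"dy": 0,"dz": 56,"rx": 0,"ry": 0.035,"rz": 0,"gripper": 0.1},
  ],
)

```text
t: 16.75
eef_pos: [0.4696, 0.1948, 0.0905]
ee_rot: [3.141, -0.282, 0.141]
force: [-0.1, -0.5, -0.5]
width: 0.0788
gripper_force: 0.0
```

```bash
python3 -c "
from h import *
plan((.4686,.1955,.0884,8.2,16))"
```

```text
t 16.75 pos [0.4696 0.1948 0.0905] q [ 0.83  0.12 -0.98  0.64 -0.3   0.28] F [-0.1 -0.5 -0.5] w 0.0788 g 0.0
(0.4686, 0.1955, 0.0884, 8.2, 16) d [-1.4 -0.8  1.8] r [ 0.001 -0.002 -0.002] rows>= 0.1
```

Good. Close, then lift.

jog_arm(
  targets=[
    {"dx": -1,"dy": 0,"dz": 2,"rx": 0,"ry": 0,"rz": 0,"gripper": 0.1},
    {"dx": -1,"dy": 0,"dz": 2,"rx": 0,"ry": 0,"rz": 0,"gripper": 0.6},
    {"dx": -1,"dy": 0,"dz": 2,"rx": 0,"ry": 0,"rz": 0,"gripper": 0.6},
    {"dx": -1,"dy": 0,"dz": 2,"rx": 0,"ry": 0,"rz": 0,"gripper": 0.6},
    {"dx": -1,"dy": 0,"dz": 2,"rx": 0,"ry": 0,"rz": 0,"gripper": 0.6},
    {"dx": -1,"dy": 0,"dz": 2,"rx": 0,"ry": 0,"rz": 0,"gripper": 0.6},
    {"dx": -1,"dy": 0,"dz": 2,"rx": 0,"ry": 0,"rz": 0,"gripper": 0.6},
    {"dx": -1,"dy": 0,"dz": 2,"rx": 0,"ry": 0,"rz": 0,"gripper": 0.6},
  ],
  force=30,
)

```text
t: 17.42
eef_pos: [0.4684, 0.1965, 0.0885]
ee_rot: [-3.141, -0.282, 0.144]
force: [-1.1, -2.3, 6.7]
width: 0.0686
gripper_force: 30.0
```

jog_arm(
  targets=[
    {"dx": 0,"dy": 0,"dz": -8,"rx": 0,"ry": -0.01,"rz": 0,"gripper": 0.6},
    {"dx": 0,"dy": 0,"dz": -18,"rx": 0,"ry": -0.04,"rz": 0,"gripper": 0.6},
    {"dx": 0,"dy": 0,"dz": -28,"rx": 0,"ry": -0.07,"rz": 0,"gripper": 0.6},
    {"dx": 0,"dy": 0,"dz": -38,"rx": 0,"ry": -0.1,"rz": 0,"gripper": 0.6},
    {"dx": 0,"dy": 0,"dz": -50,"rx": 0,"ry": -0.12,"rz": 0,"gripper": 0.6},
    {"dx": 0,"dy": 0,"dz": -64,"rx": 0,"ry": -0.14,"rz": 0,"gripper": 0.6},
    {"dx": 0,"dy": 0,"dz": -80,"rx": 0,"ry": -0.14,"rz": 0,"gripper": 0.6},
    {"dx": 0,"dy": 0,"dz": -80,"rx": 0,"ry": -0.14,"rz": 0,"gripper": 0.6},
  ],
)

```text
t: 18.08
eef_pos: [0.4468, 0.1946, 0.1672]
ee_rot: [-3.138, -0.145, 0.145]
force: [0.3, -0.1, -1.8]
width: 0.0686
gripper_force: 30.0
```

```bash
python3 -c "
from h import *
plan((.46,.18,.27,8.2,0),(.50,-.02,.30,25,-14))"
```

```text
t 18.08 pos [0.4468 0.1946 0.1672] q [ 0.89  0.04 -0.66  0.14 -0.76  0.73] F [ 0.3 -0.1 -1.8] w 0.0686 g 30.0
(0.46, 0.18, 0.27, 8.2, 0) d [  25.6   16.1 -100.2] r [-0.003 -0.145  0.002] rows>= 2.5
(0.5, -0.02, 0.3, 25, -14) d [ 11.1 203.7 -30. ] r [-0.036 -0.243 -0.292] rows>= 4.9
```

jog_arm(
  targets=[
    {"dx": 5,"dy": 3,"dz": -15,"rx": 0,"ry": -0.02,"rz": 0,"gripper": 0.6},
    {"dx": 10,"dy": 6,"dz": -38,"rx": 0,"ry": -0.05,"rz": 0,"gripper": 0.6},
    {"dx": 17,"dy": 10,"dz": -65,"rx": 0,"ry": -0.09,"rz": 0,"gripper": 0.6},
    {"dx": 22,"dy": 13,"dz": -88,"rx": 0,"ry": -0.125,"rz": 0,"gripper": 0.6},
    {"dx": 26,"dy": 16,"dz": -100,"rx": 0,"ry": -0.145,"rz": 0,"gripper": 0.6},
    {"dx": 26,"dy": 16,"dz": -100,"rx": 0,"ry": -0.145,"rz": 0,"gripper": 0.6},
    {"dx": 26,"dy": 16,"dz": -100,"rx": 0,"ry": -0.145,"rz": 0,"gripper": 0.6},
    {"dx": 26,"dy": 16,"dz": -100,"rx": 0,"ry": -0.145,"rz": 0,"gripper": 0.6},
  ],
)

```text
t: 18.75
eef_pos: [0.4591, 0.1787, 0.2656]
ee_rot: [3.141, 0.005, 0.144]
force: [-0.7, -0.1, -2.1]
width: 0.0684
gripper_force: 30.0
```

jog_arm(
  targets=[
    {"dx": 1,"dy": 20,"dz": -3,"rx": -0.004,"ry": -0.03,"rz": -0.03,"gripper": 0.6},
    {"dx": 3,"dy": 50,"dz": -7,"rx": -0.009,"ry": -0.06,"rz": -0.073,"gripper": 0.6},
    {"dx": 5,"dy": 85,"dz": -12,"rx": -0.014,"ry": -0.1,"rz": -0.12,"gripper": 0.6},
    {"dx": 7,"dy": 120,"dz": -18,"rx": -0.02,"ry": -0.145,"rz": -0.175,"gripper": 0.6},
    {"dx": 9,"dy": 155,"dz": -23,"rx": -0.027,"ry": -0.185,"rz": -0.225,"gripper": 0.6},
    {"dx": 11,"dy": 185,"dz": -28,"rx": -0.032,"ry": -0.22,"rz": -0.265,"gripper": 0.6},
    {"dx": 11,"dy": 204,"dz": -30,"rx": -0.036,"ry": -0.243,"rz": -0.292,"gripper": 0.6},
    {"dx": 11,"dy": 204,"dz": -30,"rx": -0.036,"ry": -0.243,"rz": -0.292,"gripper": 0.6},
  ],
)

```text
t: 19.42
eef_pos: [0.5001, -0.0237, 0.2953]
ee_rot: [-3.14, 0.253, 0.438]
force: [0.7, 1.2, -2.3]
width: 0.0687
gripper_force: 30.0
```

Run:
```python
from look import *
grab("7");(P,r),(Q,s)=cloud("7");e=arm.get_state()["eef_pos"]
p=P[r&(P[:,2]>e[2]-.075)&(P[:,2]<e[2]+.02)&(abs(P[:,1]-e[1])<.05)&(abs(P[:,0]-e[0])<.05)]
x,m=axisfit(p,.025,.068,[e[0],e[1],e[2]-.056,0,0]);print(len(p),x.round(4),m.round(4),"foot-tcp",(x[:3]-e).round(4))
w=(abs(P[:,1]+.198)<.05)&(abs(P[:,0]-.53)<.05)&r
q=P[w&(P[:,2]>.110)&(P[:,2]<.16)];print("mid",len(q),axisfit(q,.0225,.086,[.528,-.198,.056,0,0]))
(Q,s)=cloud("7")[1]
w=(abs(Q[:,1]+.198)<.05)&(abs(Q[:,0]-.53)<.05)&s&(Q[:,2]>.128)&(Q[:,2]<.16)
print("mid top",w.sum(),circ(Q[w][:,:2],.0335))
# upright, known rim height: only the collar position
for suf in("5","7"):
    P,r=cloud(suf)[0];c=P[r&(abs(P[:,1]+.198)<.05)&(abs(P[:,0]-.53)<.05)&(P[:,2]>.114)&(P[:,2]<.137)];print("collar",len(c),circ(c[:,:2],.034))
P,r=cloud("0")[0];c=P[r&(abs(P[:,1]+.198)<.05)&(abs(P[:,0]-.53)<.05)&(P[:,2]>.075)&(P[:,2]<.1)];print("tall collar",len(c),circ(c[:,:2],.034))
plan((.52,-.18,.27,25,-14))
```

```text
551 [ 0.4976 -0.0237  0.2373  0.024   0.004 ] 0.0013 foot-tcp [-0.0022 -0.0022 -0.0582]
mid 287 (array([ 0.52800721, -0.19661691,  0.05599873,  0.00592888, -0.00357194]), np.float64(0.0015426858091057913))
mid top 14 (array([ 0.5273142 , -0.19460253,  0.033     ]), np.float64(0.0013201656315169933))
collar 223 (array([ 0.52793516, -0.1968377 ,  0.033     ]), np.float64(0.0023004694764702798))
collar 203 (array([ 0.52853185, -0.19692385,  0.033     ]), np.float64(0.0024306824847935855))
tall collar 215 (array([ 0.52862156, -0.19843996,  0.033     ]), np.float64(0.0025252448438392336))
t 19.52 pos [ 0.4997 -0.0215  0.2956] q [ 0.36  0.18 -0.15  0.02 -1.48  1.64] F [-1.  -0.6 -1.5] w 0.0684 g 30.0
(0.52, -0.18, 0.27, 25, -14) d [-40.8 152.3  36.6] r [-0.002  0.006  0.   ] rows>= 3.9
```

```bash
python3 -c "
from h import *
plan((.530,-.195,.235,25,-13.9),(.530,-.195,.185,25,-13.9))"
```

```text
t 19.52 pos [ 0.4997 -0.0215  0.2956] q [ 0.36  0.18 -0.15  0.02 -1.48  1.64] F [-1.  -0.6 -1.5] w 0.0684 g 30.0
(0.53, -0.195, 0.235, 25, -13.9) d [-29.5 170.1  69.8] r [-0.002  0.007  0.   ] rows>= 4.5
(0.53, -0.195, 0.185, 25, -13.9) d [12.   0.  48.5] r [0. 0. 0.] rows>= 1.2
```

jog_arm(
  targets=[
    {"dx": -4,"dy": 22,"dz": 8,"rx": 0,"ry": 0.007,"rz": 0,"gripper": 0.6},
    {"dx": -9,"dy": 52,"dz": 20,"rx": 0,"ry": 0.007,"rz": 0,"gripper": 0.6},
    {"dx": -15,"dy": 86,"dz": 35,"rx": 0,"ry": 0.007,"rz": 0,"gripper": 0.6},
    {"dx": -21,"dy": 120,"dz": 50,"rx": 0,"ry": 0.007,"rz": 0,"gripper": 0.6},
    {"dx": -26,"dy": 150,"dz": 62,"rx": 0,"ry": 0.007,"rz": 0,"gripper": 0.6},
    {"dx": -29.5,"dy": 167,"dz": 69,"rx": 0,"ry": 0.007,"rz": 0,"gripper": 0.6},
    {"dx": -29.5,"dy": 170,"dz": 70,"rx": 0,"ry": 0.007,"rz": 0,"gripper": 0.6},
    {"dx": -29.5,"dy": 170,"dz": 70,"rx": 0,"ry": 0.007,"rz": 0,"gripper": 0.6},
  ],
)

```text
t: 20.18
eef_pos: [0.5304, -0.1944, 0.2352]
ee_rot: [-3.14, 0.242, 0.437]
force: [0.9, -0.2, -1.9]
width: 0.0685
gripper_force: 30.0
```

Run:
```python
from look import *
grab("8");(P,r),(Q,s)=cloud("8");e=arm.get_state()["eef_pos"]
p=P[r&(P[:,2]>e[2]-.065)&(P[:,2]<e[2]+.02)&(abs(P[:,1]-e[1])<.05)&(abs(P[:,0]-e[0])<.05)]
x,m=axisfit(p,.025,.068,[e[0],e[1],e[2]-.057,0,0]);print(len(p),x.round(4),m.round(4),"foot-tcp",(x[:3]-e).round(4))
c=P[r&(abs(P[:,1]+.198)<.05)&(abs(P[:,0]-.53)<.05)&(P[:,2]>.11)&(P[:,2]<.15)];print("mid",len(c),axisfit(c,.0225,.086,[.528,-.198,.056,0,0]))
plan((.530,-.195,.235,25,-13.9),(.530,-.195,.180,25,-13.9))
```

```text
487 [ 0.5294 -0.1945  0.178  -0.0172  0.0131] 0.0014 foot-tcp [-0.0015 -0.0012 -0.0585]
mid 296 (array([ 0.52967761, -0.19606668,  0.05592198, -0.02164237, -0.01181904]), np.float64(0.0015000306824900153))
t 20.28 pos [ 0.5309 -0.1933  0.2365] q [ 0.06  0.3  -0.17  0.09 -1.33  1.92] F [-0.3  0.  -2. ] w 0.0684 g 30.0
(0.53, -0.195, 0.235, 25, -13.9) d [-1.2  1.1  1.8] r [-0.001 -0.002  0.003] rows>= 0.1
(0.53, -0.195, 0.18, 25, -13.9) d [13.2  0.  53.4] r [0. 0. 0.] rows>= 1.3
```

jog_arm(
  targets=[
    {"dx": 0,"dy": 1.5,"dz": 8,"rx": 0,"ry": 0,"rz": 0,"gripper": 0.6},
    {"dx": 3,"dy": 1.5,"dz": 17,"rx": 0,"ry": 0,"rz": 0,"gripper": 0.6},
    {"dx": 5,"dy": 1.5,"dz": 26,"rx": 0,"ry": 0,"rz": 0,"gripper": 0.6},
    {"dx": 7,"dy": 1.5,"dz": 35,"rx": 0,"ry": 0,"rz": 0,"gripper": 0.6},
    {"dx": 10,"dy": 1.5,"dz": 45,"rx": 0,"ry": 0,"rz": 0,"gripper": 0.6},
    {"dx": 12,"dy": 1.5,"dz": 55,"rx": 0,"ry": 0,"rz": 0,"gripper": 0.6},
    {"dx": 12,"dy": 1.5,"dz": 55,"rx": 0,"ry": 0,"rz": 0,"gripper": 0.6},
    {"dx": 12,"dy": 1.5,"dz": 55,"rx": 0,"ry": 0,"rz": 0,"gripper": 0.6},
  ],
)

```text
t: 20.95
eef_pos: [0.5298, -0.1965, 0.1793]
ee_rot: [-3.14, 0.243, 0.438]
force: [-0.1, 0.1, -1.0]
width: 0.0685
gripper_force: 30.0
```

```bash
python3 -c "
from h import *
plan((.530,-.1955,.168,25,-13.9))"
```

```text
t 20.95 pos [ 0.5298 -0.1965  0.1793] q [ 0.05  0.34 -0.24  0.1  -1.21  1.92] F [-0.1  0.1 -1. ] w 0.0685 g 30.0
(0.53, -0.1955, 0.168, 25, -13.9) d [ 3.3 -0.8 10.9] r [-0.001 -0.     0.002] rows>= 0.3
```

jog_arm(
  targets=[
    {"dx": 0.5,"dy": -0.4,"dz": 2,"rx": 0,"ry": 0,"rz": 0,"gripper": 0.6},
    {"dx": 1.1,"dy": -0.8,"dz": 4,"rx": 0,"ry": 0,"rz": 0,"gripper": 0.6},
    {"dx": 1.7,"dy": -0.8,"dz": 6,"rx": 0,"ry": 0,"rz": 0,"gripper": 0.6},
    {"dx": 2.3,"dy": -0.8,"dz": 8,"rx": 0,"ry": 0,"rz": 0,"gripper": 0.6},
    {"dx": 2.9,"dy": -0.8,"dz": 9.5,"rx": 0,"ry": 0,"rz": 0,"gripper": 0.6},
    {"dx": 3.3,"dy": -0.8,"dz": 11,"rx": 0,"ry": 0,"rz": 0,"gripper": 0.6},
    {"dx": 3.3,"dy": -0.8,"dz": 11,"rx": 0,"ry": 0,"rz": 0,"gripper": 0.6},
    {"dx": 3.3,"dy": -0.8,"dz": 11,"rx": 0,"ry": 0,"rz": 0,"gripper": 0.6},
  ],
)

```text
t: 21.62
eef_pos: [0.5304, -0.1955, 0.1687]
ee_rot: [-3.14, 0.241, 0.438]
force: [-0.4, 0.6, -1.0]
width: 0.0684
gripper_force: 30.0
```

jog_arm(
  targets=[
    {"dx": 0.1,"dy": 0,"dz": 0.5,"rx": 0,"ry": 0,"rz": 0,"gripper": 0.6},
    {"dx": 0.2,"dy": 0,"dz": 1,"rx": 0,"ry": 0,"rz": 0,"gripper": 0.6},
    {"dx": 0.4,"dy": 0,"dz": 1.5,"rx": 0,"ry": 0,"rz": 0,"gripper": 0.6},
    {"dx": 0.5,"dy": 0,"dz": 2,"rx": 0,"ry": 0,"rz": 0,"gripper": 0.6},
    {"dx": 0.5,"dy": 0,"dz": 2,"rx": 0,"ry": 0,"rz": 0,"gripper": 0.6},
    {"dx": 0.5,"dy": 0,"dz": 2,"rx": 0,"ry": 0,"rz": 0,"gripper": 0.6},
    {"dx": 0.5,"dy": 0,"dz": 2,"rx": 0,"ry": 0,"rz": 0,"gripper": 0.6},
    {"dx": 0.5,"dy": 0,"dz": 2,"rx": 0,"ry": 0,"rz": 0,"gripper": 0.6},
  ],
)

```text
t: 22.28
eef_pos: [0.5304, -0.1955, 0.1667]
ee_rot: [-3.14, 0.241, 0.438]
force: [0.0, -0.1, -1.0]
width: 0.0685
gripper_force: 30.0
```

jog_arm(
  targets=[
    {"dx": 0.1,"dy": 0,"dz": 0.5,"rx": 0,"ry": 0,"rz": 0,"gripper": 0.6},
    {"dx": 0.2,"dy": 0,"dz": 1,"rx": 0,"ry": 0,"rz": 0,"gripper": 0.6},
    {"dx": 0.4,"dy": 0,"dz": 1.5,"rx": 0,"ry": 0,"rz": 0,"gripper": 0.6},
    {"dx": 0.5,"dy": 0,"dz": 2,"rx": 0,"ry": 0,"rz": 0,"gripper": 0.6},
    {"dx": 0.5,"dy": 0,"dz": 2,"rx": 0,"ry": 0,"rz": 0,"gripper": 0.6},
    {"dx": 0.5,"dy": 0,"dz": 2,"rx": 0,"ry": 0,"rz": 0,"gripper": 0.6},
    {"dx": 0.5,"dy": 0,"dz": 2,"rx": 0,"ry": 0,"rz": 0,"gripper": 0.6},
    {"dx": 0.5,"dy": 0,"dz": 2,"rx": 0,"ry": 0,"rz": 0,"gripper": 0.6},
  ],
)

```text
t: 22.95
eef_pos: [0.5306, -0.1956, 0.1657]
ee_rot: [-3.141, 0.241, 0.438]
force: [-0.7, 1.7, 6.3]
width: 0.0686
gripper_force: 30.0
```

Contact is at the expected home height. Release and retreat.

jog_arm(
  targets=[
    {"dx": 0,"dy": 0,"dz": 0,"rx": 0,"ry": 0,"rz": 0,"gripper": 0.2},
    {"dx": 0,"dy": 0,"dz": 0,"rx": 0,"ry": 0,"rz": 0,"gripper": 0.15},
    {"dx": 0,"dy": 0,"dz": 0,"rx": 0,"ry": 0,"rz": 0,"gripper": 0.1},
    {"dx": 0,"dy": 0,"dz": 0,"rx": 0,"ry": 0,"rz": 0,"gripper": 0.05},
    {"dx": 0,"dy": 0,"dz": 0,"rx": 0,"ry": 0,"rz": 0,"gripper": 0},
    {"dx": 0,"dy": 0,"dz": 0,"rx": 0,"ry": 0,"rz": 0,"gripper": 0},
    {"dx": 0,"dy": 0,"dz": 0,"rx": 0,"ry": 0,"rz": 0,"gripper": 0},
    {"dx": 0,"dy": 0,"dz": 0,"rx": 0,"ry": 0,"rz": 0,"gripper": 0},
  ],
)

```text
t: 23.62
eef_pos: [0.5304, -0.1955, 0.1645]
ee_rot: [-3.14, 0.241, 0.438]
force: [0.3, -0.3, -0.1]
width: 0.0878
gripper_force: 0.0
```

```bash
python3 -c "
from h import *
plan((.528,-.195,.25,25,-13.9),(.48,-.02,.28,25,0))"
```

```text
t 23.62 pos [ 0.5304 -0.1955  0.1645] q [ 0.05  0.36 -0.26  0.1  -1.18  1.91] F [ 0.3 -0.3 -0.1] w 0.0878 g 0.0
(0.528, -0.195, 0.25, 25, -13.9) d [-22.3  -1.6 -82.5] r [-0.001 -0.002  0.002] rows>= 2.1
(0.48, -0.02, 0.28, 25, 0) d [  22.4 -178.9  -36.4] r [-0.     0.243  0.   ] rows>= 4.4
```

jog_arm(
  targets=[
    {"dx": -4,"dy": 0,"dz": -15,"rx": 0,"ry": 0,"rz": 0,"gripper": 0},
    {"dx": -10,"dy": 0,"dz": -38,"rx": 0,"ry": 0,"rz": 0,"gripper": 0},
    {"dx": -17,"dy": -1,"dz": -65,"rx": 0,"ry": 0,"rz": 0,"gripper": 0},
    {"dx": -22,"dy": -1.5,"dz": -83,"rx": 0,"ry": 0,"rz": 0,"gripper": 0},
    {"dx": -22,"dy": -1.5,"dz": -83,"rx": 0,"ry": 0,"rz": 0,"gripper": 0},
    {"dx": -22,"dy": -1.5,"dz": -83,"rx": 0,"ry": 0,"rz": 0,"gripper": 0},
    {"dx": -22,"dy": -1.5,"dz": -83,"rx": 0,"ry": 0,"rz": 0,"gripper": 0},
    {"dx": -22,"dy": -1.5,"dz": -83,"rx": 0,"ry": 0,"rz": 0,"gripper": 0},
  ],
)

```text
t: 24.28
eef_pos: [0.5279, -0.1948, 0.2494]
ee_rot: [-3.139, 0.242, 0.438]
force: [-0.4, 0.6, 1.2]
width: 0.0879
gripper_force: 0.0
```

jog_arm(
  targets=[
    {"dx": 22,"dy": -179,"dz": -36,"rx": 0,"ry": 0.243,"rz": 0,"gripper": 0},
    {"dx": 22,"dy": -179,"dz": -36,"rx": 0,"ry": 0.243,"rz": 0,"gripper": 0},
    {"dx": 22,"dy": -179,"dz": -36,"rx": 0,"ry": 0.243,"rz": 0,"gripper": 0},
    {"dx": 22,"dy": -179,"dz": -36,"rx": 0,"ry": 0.243,"rz": 0,"gripper": 0},
    {"dx": 22,"dy": -179,"dz": -36,"rx": 0,"ry": 0.243,"rz": 0,"gripper": 0},
    {"dx": 22,"dy": -179,"dz": -36,"rx": 0,"ry": 0.243,"rz": 0,"gripper": 0},
    {"dx": 22,"dy": -179,"dz": -36,"rx": 0,"ry": 0.243,"rz": 0,"gripper": 0},
    {"dx": 22,"dy": -179,"dz": -36,"rx": 0,"ry": 0.243,"rz": 0,"gripper": 0},
  ],
)

```text
t: 24.95
eef_pos: [0.4795, -0.0202, 0.2797]
ee_rot: [-3.14, -0.001, 0.438]
force: [0.1, 0.1, 0.2]
width: 0.0874
gripper_force: 0.0
```

Run:
```python
from h import *
grab("9");(P,r),(Q,s)=cloud("9")
w=r&(abs(P[:,1]+.197)<.055)&(abs(P[:,0]-.53)<.055)
p=P[w&(P[:,2]>.145)];print("short zmax",np.percentile(p[:,2],[98]),axisfit(p,.025,.068,[.528,-.197,.108,0,0]))
p=P[w&(P[:,2]>.112)&(P[:,2]<.138)];print("mid collar",circ(p[:,:2],.034))
p=P[w&(P[:,2]>.147)&(P[:,2]<.17)];print("short collar",circ(p[:,:2],.034))
p=P[w&(P[:,2]>.078)&(P[:,2]<.1)];print("tall collar",circ(p[:,:2],.034))
f=dict(np.load("scene9.npz"))["frame"];cv2.imwrite("pics/s9.png",cv2.resize(f[80:280,150:480,::-1],None,fx=2,fy=2))
```

```text
short zmax [0.17519689] (array([ 0.52827343, -0.19469712,  0.10804325,  0.02214264, -0.01167493]), np.float64(0.0015229767590254906))
mid collar (array([ 0.52725704, -0.19686163,  0.033     ]), np.float64(0.004612073985436295))
short collar (array([ 0.52954164, -0.19564573,  0.033     ]), np.float64(0.0022355206050564073))
tall collar (array([ 0.52706352, -0.19884472,  0.033     ]), np.float64(0.0015535784417382457))
```

View pics/s9.png

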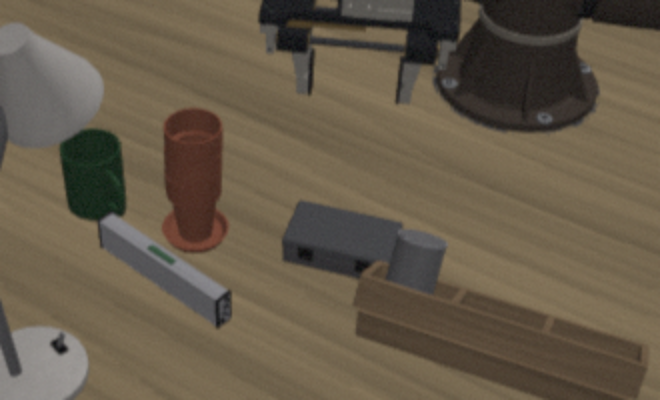

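The crop shows a straight, upright three-pot stack at (193,180), with the tin, mug, level and case unmoved. The heights match home: the short pot's origin is at 0.108 m.

```bash
python3 -c "
from station import arm
print(arm.job_done())"
```

```text
the job is handed in; nothing more can be done
None
```

The pots are in one upright stack: the middle pot is home in the tall one and the short pot home in the middle, with collars on rims. The tin, mug, spirit level, bit case and lamp look undisturbed in the last picture. I handed the job in at about 25 s of the 59 s, but no verdict came back.

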